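# Load the reagent dock and set its gas lever

### The job

Load the reagent dock: first pull the gas lever all the way back to its closed stop and leave it closed while you load. Then slide every reagent cassette that is on the bench, upright, into the lane marked with a tab of its own colour, nose under the lane's catch and fully home against the stop, so that the catch drops behind it. When all are in, set the gas lever in line with the red marker on its quadrant; leave the marker and the other things on the bench where they are.

Things in the scene. Friction and masses are not known exactly. Their poses are not given: they have to be found in the camera images.
- dock: White reagent dock, fixed; place and yaw vary. Three lanes side by side, open towards the robot. Origin: bench level, centre of a cassette fully home in the middle lane. +x along the lanes, inwards (away from the robot); +y to the left. Lane centre lines at y = -86, 0, +86 mm; no floor: cassettes slide on the bench. Stop wall face at x = +56 mm, 66 mm high; behind it a housing 60 mm high.
- dock_mouth (a point): Mouth of the middle lane: dock x = -183 mm, y = 0, bench level. Lanes are 78 mm wide between walls 42 mm high that run from x = -159 mm to the stop; from x = -183 to -159 mm the walls taper in from 1 to 8 mm thickness. Catch bearings stand on the walls to 54 mm height at x = -150 mm.
- dock_lip (a point): Near end of the middle lane's overhanging lips (dock x = -59 mm, y = 0, height 42.5 mm). From here to the stop, aluminium lips 42.5 to 48.5 mm above the bench overhang each lane 10 mm from both sides (58 mm slot), so a cassette cannot be lowered in from above: it is slid in from the mouth.
- catch0 (a joint): Gravity catch of the right-hand (y = -86 mm) lane, in rad: 0 hanging at rest, grows as its tip is lifted (at most 1.0). A free orange bar, 50 g, 90 x 14 x 6 mm, hinged at dock x = -150 mm, height 45 mm. A cassette slid inwards lifts it with its front edge (to about 0.3); it falls back to 0 behind the cassette when that is home, leaving 10 mm play.
- catch1 (a joint): Gravity catch of the middle (y = 0) lane, in rad: 0 hanging at rest, grows as its tip is lifted (at most 1.0). A free orange bar, 50 g, 90 x 14 x 6 mm, hinged at dock x = -150 mm, height 45 mm. A cassette slid inwards lifts it with its front edge (to about 0.3); it falls back to 0 behind the cassette when that is home, leaving 10 mm play.
- catch2 (a joint): Gravity catch of the left-hand (y = +86 mm) lane, in rad: 0 hanging at rest, grows as its tip is lifted (at most 1.0). A free orange bar, 50 g, 90 x 14 x 6 mm, hinged at dock x = -150 mm, height 45 mm. A cassette slid inwards lifts it with its front edge (to about 0.3); it falls back to 0 behind the cassette when that is home, leaving 10 mm play.
- catch1_tip (a point): Free end of the middle lane's catch (the others alike); at rest at dock x = -66 mm, about 15 mm above the bench, over the left edge of the lane (the bar covers 22 to 36 mm left of its centre line).
- tab_blue: Blue tab, 18 x 50 x 4 mm, fixed on top of the dock's stop wall at the end of the lane meant for the blue cassette (which lane has which colour changes from run to run). Origin: underside centre, 66 mm above the bench, on the lane's centre line, 66 mm beyond the centre of a cassette that is fully home. Axes parallel to the dock's.
- cas_blue: Blue reagent cassette, loose, 320 g give or take a third; may be absent. Base 112 (x) x 70 (y) x 35 mm (z); on it two amber vials with white caps to 67 mm at x = +-40 mm, and in the middle a handle: a stem 22 x 10 mm and, from 62 to 92 mm height, a grip bar 46 mm long in x, 18 mm thick in y, to be pinched across y. Origin: centre of the underside; z up. The same either way round. Gripped off level or dragged hard along the bench it can tip in the grip.
- tab_green: Green tab, 18 x 50 x 4 mm, fixed on top of the dock's stop wall at the end of the lane meant for the green cassette (which lane has which colour changes from run to run). Origin: underside centre, 66 mm above the bench, on the lane's centre line, 66 mm beyond the centre of a cassette that is fully home. Axes parallel to the dock's.
- cas_green: Green reagent cassette, loose, 320 g give or take a third; may be absent. Base 112 (x) x 70 (y) x 35 mm (z); on it two amber vials with white caps to 67 mm at x = +-40 mm, and in the middle a handle: a stem 22 x 10 mm and, from 62 to 92 mm height, a grip bar 46 mm long in x, 18 mm thick in y, to be pinched across y. Origin: centre of the underside; z up. The same either way round. Gripped off level or dragged hard along the bench it can tip in the grip.
- tab_yellow: Yellow tab, 18 x 50 x 4 mm, fixed on top of the dock's stop wall at the end of the lane meant for the yellow cassette (which lane has which colour changes from run to run). Origin: underside centre, 66 mm above the bench, on the lane's centre line, 66 mm beyond the centre of a cassette that is fully home. Axes parallel to the dock's.
- cas_yellow: Yellow reagent cassette, loose, 320 g give or take a third; may be absent. Base 112 (x) x 70 (y) x 35 mm (z); on it two amber vials with white caps to 67 mm at x = +-40 mm, and in the middle a handle: a stem 22 x 10 mm and, from 62 to 92 mm height, a grip bar 46 mm long in x, 18 mm thick in y, to be pinched across y. Origin: centre of the underside; z up. The same either way round. Gripped off level or dragged hard along the bench it can tip in the grip.
- lever (a joint): Gas lever, in rad: 0 = closed, at its stop, leaning 0.75 rad from upright towards the unit's -x (the robot's side); grows as it swings away from the robot, 0.75 = upright, at most 1.5. Stays where it is left (stiff: about 2 to 3 N at its grip).
- lever_grip (a point): Centre of the lever's black grip: a cylinder 26 mm in diameter and 40 mm long along the hinge axis, 120 mm from the hinge axis, on a bar 12 x 8 mm. z axis: along the lever from hinge to grip; y axis: the hinge axis.
- marker (a joint): Red set marker on the rim of the lever's white quadrant, in rad, with the same zero and direction as the lever: the lever agrees with it when both values are equal. Hinged stiffly about the same axis; not to be moved.
- marker_tip (a point): Outer tip of the red marker, 82 mm from the hinge axis, 14 mm to the +y side of the lever's middle plane; z axis: from the hinge axis to the marker.
- valve: Fixed grey gas valve unit that carries the lever and marker; base 150 (x) x 80 (y) x 36 mm; its place and yaw vary. Origin: underside centre. The hinge axis runs along its y, 45 mm above the origin; the lever's middle plane is y = 0. The quadrant disc, 62 mm in radius, stands at y = 9 to 19 mm.
- bottle_red: Bystander: clear lab bottle with red cap, 72 mm across, 150 mm tall; origin underside centre. Leave it where it is.
- bottle_amber: Bystander: amber bottle with black cap, 60 mm across, 130 mm tall; origin underside centre. Leave it where it is.
- tip_box: Bystander: orange box, 120 x 85 x 50 mm; origin underside centre. Leave it where it is.
- beaker: Bystander: clear open beaker, 68 mm across, 85 mm tall; origin underside centre. Leave it where it is.
- jar: Bystander: small white-lidded jar, 56 mm across, 70 mm tall; origin underside centre. Leave it where it is.
- notebook: Bystander: flat green notebook, 120 x 80 x 14 mm; origin underside centre. Leave it where it is.
Mind the look-alikes: they are no part of the job. Of the things like the cas_blue, leave any that is pink; of the rest the smaller one is meant.

How it is judged:
By the outcome, as a careful person would: the job done as asked, in the order asked, and still so for the second after the job is handed in, with the robot touching nothing.
Of cas_blue, cas_green, cas_yellow only 2 to 3 are there at a start; the rules pass over those that are not, and their reading is None.
At some moment in a run one of cas_blue, cas_green, cas_yellow may be knocked a few centimetres aside while the robot is not near it.
Once in a run the grip may slacken for a moment while it holds something.
It also fails if it takes over 210 s, if anything falls off the work surface, if the arm or the gripper's body presses on something with over 40 N, if the wrist force passes 120 N, or if a joint passes its speed limit or range.

### The arm

A 6-joint arm with a two-finger parallel gripper is mounted at the origin on the work surface. World frame = base frame: x ahead of the robot, y to its left, z up, the work surface at z = 0. Lengths are in mm, angles in rad, forces in N, time in s.
With the tool pointing down it reaches from about 350 to 875 mm from the base axis. Payload 15.5 kg.
Tool frame: the origin (TCP) lies midway between the tips of the shut fingers; the grasp point (between the pads) lies 19 mm behind it; z points along the fingers, x is the direction in which the jaws open and shut, and the axes are right-handed (so a half turn about z gives the same grasp; the last joint's range is limited). The gripper opens to 85 mm and grips with 20 to 120 N. Pads are 22 mm wide; open, the fingers measure 114 mm over their backs; the gripper's body (76 mm by 85 mm) begins 54 mm behind the grasp point. The pads swing forward as they close: fully open they stand 13 mm farther back than shut.
Start: joints at [-1.327, 0.494, 1.345, -0, 1.302, -0.096], TCP at [208.313, -589.264, 231.277] pointing down, gripper open.
Joint ranges: [-2.91, 2.91], [-0.82, 2.16], [0.22, 2.67], [-1.22, 4.37], [0.12, 2.79], [-3.08, 3.08]. Speed limits (rad/s): [1.89, 1.89, 2.57, 3.01, 3.01, 3.01].

### API

Orientations are given as a rotation vector (axis times angle).
In Python, from plant import robot gives the robot as it stands.
- The arm moves only by the tool drive_tool, never from a script. Its argument "commands" is a list of rows, each an object with "travel": the shift along the tool's x, y, z in cm, a list of three; "twist": the turn, a rotation vector about the tool's x, y, z in rad, a list of three; "gripper": the finger opening in cm, from 0 to 8.54. A call has 1 to 12 rows; each row shifts and turns the commanded pose from where the row before left it, along the tool's axes as they then stand; what a row does not reach is not made up. A row lasts 1/8 s, in which the tool goes at most 62.5 mm and 10.7 degrees, less where a joint would pass 70% of its speed; a pose out of reach is approached as far as the arm can. A call with a gripper value outside its range is refused whole. The fingers move at their own pace and stop on an object; "grip_force" is the grip in N (left out, the last holds). Time passes only in rows, so rows that do not move let the fingers close. It gives the time, the measured TCP pose, the force and the opening at its end, in the units of the state.
- robot.observe(): the state, without advancing time (a new reading comes with each control period).
- robot.capture(name): name is "scene" or "top" or "wrist"; returns a dict with "image" (420x560x3 uint8, blue, green, red), "range_z" (420x560 float32, mm along the optical axis (not along the pixel's ray), 0 where there is no reading), "K" (3x3 intrinsics, pixels), "camera_from_world" (4x4, takes a point from world to camera coordinates); the wrist camera has in their place "tool_from_camera" (4x4, takes a point from camera to tool coordinates, whose origin is the TCP and whose axes are the tool frame's). Camera axes: x right, y up, looking along -z (the intrinsics and any distortion apply to the point x, -y, -z); pixel columns grow to the right and rows downward; lengths in mm; the calibration is good to about 2 mm. A picture is of the moment at which its call begins: read the wrist's pose just before it.
- robot.close_job(): hands the job in, once; it reports no verdict.
The state is a dict: "t": time; "joint_pos": joint angles; "joint_vel": joint speeds; "joint_efforts": joint torques, N m; "tool_pos": TCP position; "eef_rot": TCP orientation; "force": force on the tool from outside, world axes, zero at the start; "torque": the same for the moment, N m; "grip_width": finger opening in mm.
Only numpy, scipy, OpenCV 4.12 (cv2) and the standard library are available. Lean on these libraries where they do the work, as an engineer would, in place of code of your own. Each camera call takes 0.05 s, during which the arm holds its last target.

## Working session

There is one attempt and no reset: what is moved stays moved. The work goes in short steps, Python scripts to look and compute and a tool call to move; the robot and the scene stay as the last step left them, time stands still between calls to the robot, and variables do not carry over. Pictures are saved under pics/ and viewed, and the job is handed in when it is done.

Besides the shell and the picture viewer there is one more tool, called by a JSON object that holds its "name" and its "arguments", one argument or row to a line. drive_tool: Moves the arm, as the interface text tells. Its arguments: {"type":"object","properties":{"commands":{"type":"array","items":{"type":"object","properties":{"travel":{"type":"array","items":{"type":"number"}},"twist":{"type":"array","items":{"type":"number"}},"gripper":{"type":"number"}}}},"grip_force":{"type":"number"}},"required":["commands"]}

```bash
ls; mkdir -p pics; python3 - <<'E'
from plant import robot
import cv2, numpy as np
print(robot.observe())
for n in ("scene","top","wrist"):
    c=robot.capture(n); cv2.imwrite(f"pics/{n}0.png",c["image"]); np.savez(f"{n}0.npz",**c)
    print(n,c["K"],c.get("camera_from_world",c.get("tool_from_camera")), c.keys())
E
```

```text
pics
{'t': 0.0, 'joint_pos': array([-1.32649383e+00,  4.94162874e-01,  1.34613276e+00, -1.93559190e-05,
        1.30250362e+00, -9.54916780e-02]), 'joint_vel': array([-0.00105954, -0.0014834 ,  0.000932  , -0.00060145,  0.0005915 ,
       -0.00018397]), 'joint_efforts': array([ 1.77813912e-03, -8.82152081e+01, -3.83863807e+01,  2.90376875e-05,
        1.00070948e-02,  1.37076586e-05]), 'tool_pos': array([ 208.22217059, -588.91093806,  230.71233263]), 'eef_rot': array([-2.56443392e+00,  1.81340093e+00,  1.45488604e-03]), 'force': array([ 0.17496483, -0.27898675,  0.89193898]), 'torque': array([-0.00230474, -0.006999  ,  0.00866631]), 'grip_width': 85.51857911286223}
scene [[430.67958774   0.         282.12888865]
 [  0.         430.67958774 205.69813079]
 [  0.           0.           1.        ]] [[ 3.35984077e-01  9.41621556e-01  2.15300863e-02 -1.89333541e+02]
 [-6.47814745e-01  2.14435466e-01  7.30994862e-01  2.40922395e+02]
 [ 6.83703705e-01 -2.59550141e-01  6.82043230e-01 -1.64057466e+03]
 [ 0.00000000e+00  0.00000000e+00  0.00000000e+00  1.00000000e+00]] dict_keys(['image', 'ran
[... 250 characters left out ...]
-3.25468012e-03  1.87370671e-01 -4.90501346e+02]
 [-1.87362437e-01  2.67613932e-03  9.82287206e-01 -1.84109266e+03]
 [ 0.00000000e+00  0.00000000e+00  0.00000000e+00  1.00000000e+00]] dict_keys(['image', 'range_z', 'K', 'camera_from_world'])
wrist [[367.34491691   0.         279.66175434]
 [  0.         367.34491691 209.77836801]
 [  0.           0.           1.        ]] [[ 9.99999951e-01  1.80924089e-06 -3.12017974e-04  5.34076487e-02]
 [-8.61800036e-05 -9.59483263e-01 -2.81765613e-01 -7.30853813e+01]
 [-2.99885806e-04  2.81765626e-01 -9.59483216e-01 -1.42496884e+02]
 [ 0.00000000e+00  0.00000000e+00  0.00000000e+00  1.00000000e+00]] dict_keys(['image', 'range_z', 'K', 'tool_from_camera'])
```

View pics/scene0.png

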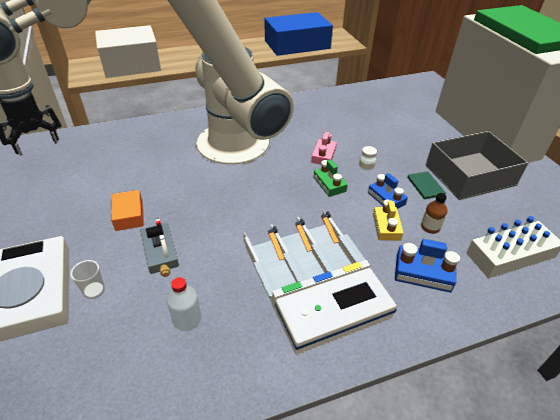

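View pics/top0.png

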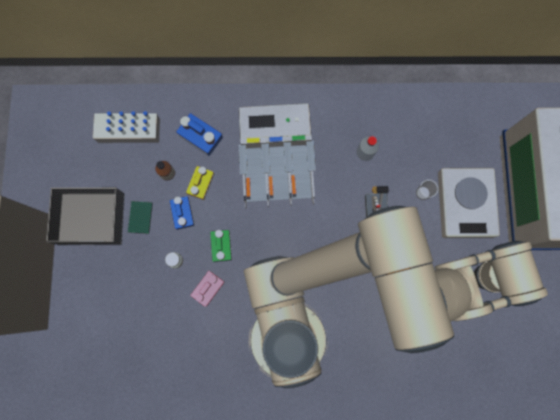

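View pics/wrist0.png

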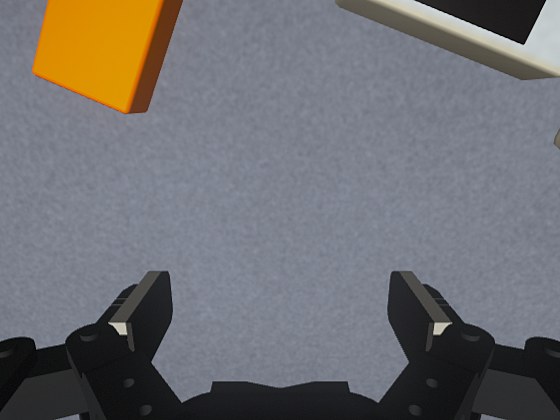

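The scene view shows the two blue candidates, small (388,190) and large (425,265), plus pink (323,150), green (330,178) and yellow (388,220). The tabs are green, blue and yellow at (290,287), (322,276) and (352,267). The valve is at (160,245). Next I'll write helpers and make crops.

```bash
cat > h.py <<'E'
import numpy as np, cv2
from scipy.spatial.transform import Rotation as R
def w2c(c,st=None):
    if "camera_from_world" in c: return np.array(c["camera_from_world"])
    T=np.eye(4);T[:3,:3]=R.from_rotvec(st["eef_rot"]).as_matrix();T[:3,3]=st["tool_pos"]
    return np.linalg.inv(T@np.array(c["tool_from_camera"]))
def ray(c,u,v,st=None):
    M=np.linalg.inv(w2c(c,st));K=c["K"]
    d=np.array([(u-K[0,2])/K[0,0],-(v-K[1,2])/K[1,1],-1.0])
    return M[:3,3],M[:3,:3]@d
def onplane(c,u,v,z,st=None):
    o,d=ray(c,u,v,st); return o+d*(z-o[2])/d[2]
def cloud(c,st=None):
    M=np.linalg.inv(w2c(c,st));K=c["K"];h,w=c["range_z"].shape
    u,v=np.meshgrid(np.arange(w),np.arange(h));z=c["range_z"]
    p=np.stack([(u-K[0,2])/K[0,0]*z,-(v-K[1,2])/K[1,1]*z,-z],-1)
    P=p@M[:3,:3].T+M[:3,3]; P[z<=0]=np.nan; return P
def proj(c,p,st=None):
    q=w2c(c,st)@np.append(p,1);K=c["K"];return K[0,0]*q[0]/-q[2]+K[0,2],K[1,1]*-q[1]/-q[2]+K[1,2]
def isect(a,b):
    (o1,d1),(o2,d2)=a,b
    A=np.stack([d1,-d2],1);t=np.linalg.lstsq(A,o2-o1,rcond=None)[0]
    p,q=o1+d1*t[0],o2+d2*t[1];return (p+q)/2,np.linalg.norm(p-q)
def masks(img):
    hsv=cv2.cvtColor(img,cv2.COLOR_BGR2HSV)
    r={"blue":((108,150,60),(125,255,255)),"green":((50,130,50),(75,255,255)),"yellow":((24,150,80),(35,255,255)),"orange":((5,150,100),(20,255,255)),"red":((0,180,90),(4,255,255))}
    return {k:cv2.inRange(hsv,*v) for k,v in r.items()}
def save(name,img,box=None,s=1):
    if box: x0,y0,x1,y1=box; img=img[y0:y1,x0:x1]
    cv2.imwrite(f"pics/{name}.png",cv2.resize(img,None,fx=s,fy=s,interpolation=cv2.INTER_CUBIC))
E
python3 - <<'E'
from h import *
for n in("top","scene"):
    c=dict(np.load(f"{n}0.npz")); P=cloud(c)
    print(n,"table z at",[np.round(P[v,u],1) for u,v in ((100,300),(300,230),(200,380))])
    for k,m in masks(c["image"]).items():
        N,l,s,ce=cv2.connectedComponentsWithStats(m)
        for i in range(1,N):
            if s[i,4]>25:
                p=P[l==i]; rect=cv2.minAreaRect(np.argwhere(l==i)[:,::-1].astype(np.float32))
                print(k,ce[i].round(1),s[i,4],"cloud med",np.nanmedian(p,0).round(0),"zmax",np.nanmax(p[:,2]).round(0))
im=np.load("scene0.npz")["image"]
save("valve0",im,(100,180,220,340),4)
save("cas0",im,(300,120,480,300),3)
save("dock0",np.load("top0.npz")["image"],(225,95,325,210),5)
E
```

```text
top table z at [array([145.1, 689. ,   1. ]), array([402.3, -51.2,   5.9]), array([-138.9,  313.9,   -4.8])]
blue [198.2 133.2] 676 cloud med [768. 335.  49.] zmax 133.0
blue [274.8 138.9] 29 cloud med [741.  42.  70.] zmax 82.0
blue [181.4 212. ] 375 cloud med [467. 387.  35.] zmax 100.0
green [298.3 137.3] 29 cloud med [747. -49.  69.] zmax 78.0
green [220.8 244.9] 357 cloud med [343. 236.  36.] zmax 105.0
yellow [252.8 140. ] 32 cloud med [737. 125.  70.] zmax 79.0
yellow [194.2 179.7] 125 cloud med [586. 344.  38.] zmax 101.0
yellow [204.1 183.8] 196 cloud med [577. 312.  34.] zmax 79.0
orange [270.4 185.9] 30 cloud med [567.  61.  33.] zmax 54.0
orange [293.  184.3] 31 cloud med [574. -26.  34.] zmax 49.0
orange [247.6 187.3] 36 cloud med [561. 146.  32.] zmax 48.0
red [371.7 140.3] 35 cloud med [ 707. -308.  151.] zmax 157.0
scene table z at [array([ 5.801e+02, -5.058e+02, -5.000e-01]), array([546.8,  60.4,  40.4]), array([ 874.5, -305.7,    2.8])]
blue [297.5  32.9] 2344 cloud med [-657.  526.  110.] zmax 144.0
blue [388.4 190.4] 450 cloud med [477. 391.  36.] zmax 96.0
blue [
[... 1125 characters left out ...]
 88.] zmax 97.0
yellow [383.9 221.7] 84 cloud med [591. 314.  35.] zmax 56.0
orange [126.6 209.9] 1089 cloud med [ 314. -406.   50.] zmax 59.0
orange [437.7 208.6] 164 cloud med [641. 450.  92.] zmax 109.0
orange [391.3 214. ] 27 cloud med [603. 322.  78.] zmax 89.0
orange [330.  229.1] 104 cloud med [566. 149.  31.] zmax 46.0
orange [273.1 238.4] 47 cloud med [553. -24.  40.] zmax 50.0
orange [306.  241.9] 53 cloud med [583.  64.  27.] zmax 37.0
orange [389.1 236.3] 116 cloud med [635. 310.  18.] zmax 33.0
orange [279.2 252.5] 32 cloud med [595. -21.  26.] zmax 34.0
orange [164.2 270.8] 33 cloud med [ 560. -336.   26.] zmax 31.0
red [178.4 284.4] 160 cloud med [ 714. -305.  150.] zmax 154.0
```

View pics/valve0.png

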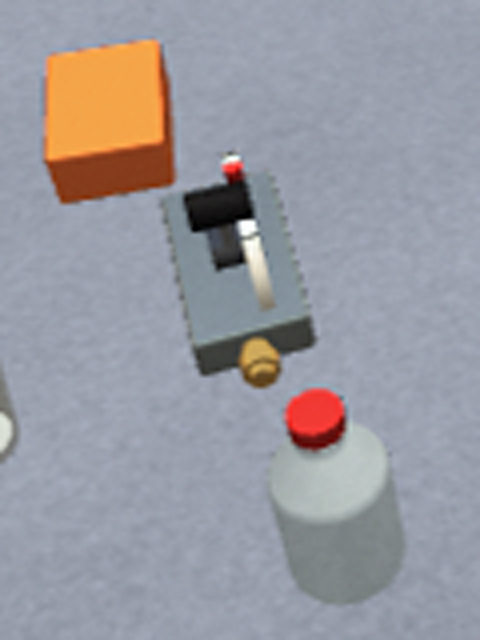

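View pics/cas0.png

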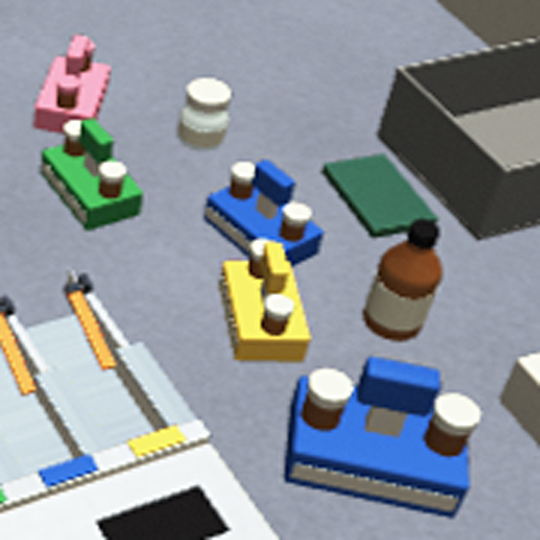

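View pics/dock0.png

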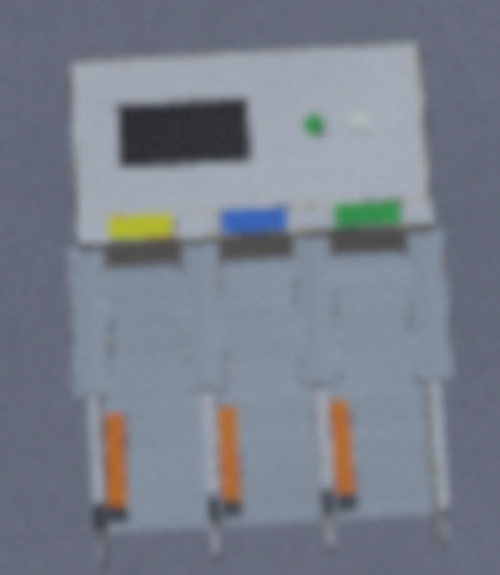

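The valve crop shows the lever's black grip around scene pixel (155,231) and the red marker at (158,221). Of the two blue cassettes, the small one at (388,190) is meant. The large one at (425,265) is the decoy, and pink stays. Next I'll estimate the valve pose.

```bash
python3 - <<'E'
from h import *
c=dict(np.load("scene0.npz")); P=cloud(c)
q=[onplane(c,u,v,36) for u,v in ((140.5,229),(167,223),(178,260),(149,267))]
for p in q: print(p.round(0))
print(np.mean(q,0))
for u,v in((154,231),(150,232),(160,230),(158,221),(158,219),(162,237),(166,256)): print(u,v,P[v,u].round(0))
t=[P[v-2:v+3,u-4:u+5].reshape(-1,3) for u,v in ((291,287),(322,276),(352,267))]
for x in t: print(np.nanmedian(x,0).round(1))
# pixel scale check of cassettes base from top
E
```

```text
[ 392. -376.   36.]
[ 392. -300.   36.]
[ 543. -294.   36.]
[ 542. -370.   36.]
[ 467.36703896 -335.12879431   36.        ]
154 231 [ 536. -335.  157.]
150 232 [ 536. -345.  157.]
160 230 [ 539. -320.  158.]
158 221 [ 470. -322.  126.]
158 219 [ 436. -321.  101.]
162 237 [ 501. -321.   94.]
166 256 [ 521. -322.   39.]
[747.5 -44.8  70.4]
[742.5  43.8  70. ]
[740.  128.3  70.3]
```

```bash
cat >> h.py <<'E'
def Rdown(yaw):
    "tool z down; tool x at world angle yaw"
    x=np.array([np.cos(yaw),np.sin(yaw),0]);z=np.array([0,0,-1.]);return np.stack([x,np.cross(z,x),z],1)
def rel(st,pos,Rt):
    Rc=R.from_rotvec(st["eef_rot"]).as_matrix()
    print("travel cm (tool axes)",(Rc.T@(np.array(pos)-st["tool_pos"])/10).round(2),"twist",R.from_matrix(Rc.T@Rt).as_rotvec().round(3))
E
python3 - <<'E'
from h import *
from plant import robot
st=robot.observe();Rc=R.from_rotvec(st["eef_rot"]).as_matrix();print(Rc.round(3), np.degrees(np.arctan2(Rc[1,0],Rc[0,0])))
for y in(np.pi/2+.04,-np.pi/2+.04): rel(st,(430,-335,330),Rdown(y))
E
```

```text
[[ 0.333 -0.943 -0.   ]
 [-0.943 -0.333  0.001]
 [-0.001 -0.    -1.   ]] -70.53349456916973
travel cm (tool axes) [-16.57 -29.37  -9.9 ] twist [-1.000e-03  0.000e+00 -2.842e+00]
travel cm (tool axes) [-16.57 -29.37  -9.9 ] twist [0.    0.001 0.3  ]
```

{"name": "drive_tool", "arguments": {
  "commands": [
    {"travel":[-2.13,-4.87,-0.99]},
    {"travel":[-2.13,-4.87,-0.99]},
    {"travel":[-2.13,-4.87,-0.99]},
    {"travel":[-2.13,-4.87,-0.99]},
    {"travel":[-2.13,-4.87,-0.99]},
    {"travel":[-2.13,-4.87,-0.99]},
    {"travel":[-2.13,-4.87,-0.99]},
    {"twist":[0,0,0.15]},
    {"twist":[0,0,0.15]},
    {"travel":[0,0,0]}
  ]
}}

```text
validation failed for argument at $.co...
```

```bash
cat > cap.py <<'E'
import sys; from h import *; from plant import robot; import pickle
def cap(n,tag):
    st=robot.observe(); c=robot.capture(n); cv2.imwrite(f"pics/{n}{tag}.png",c["image"]); pickle.dump((c,st),open(f"{n}{tag}.pkl","wb")); return c,st
def load(n,tag):
    import pickle; return pickle.load(open(f"{n}{tag}.pkl","rb"))
if __name__=="__main__":
    for a in sys.argv[2:]: c,st=cap(a,sys.argv[1])
    print(st["t"],st["tool_pos"].round(1),st["force"].round(1),st["joint_pos"].round(2))
E
python3 cap.py 1 wrist top
```

```text
0.2 [ 208.3 -589.1  230.9] [-0.7 -0.6 -0.4] [-1.33  0.49  1.35  0.    1.3  -0.1 ]
```

View pics/wrist1.png

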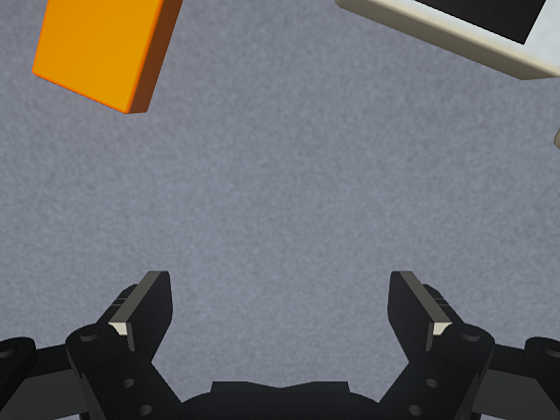

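View pics/top1.png

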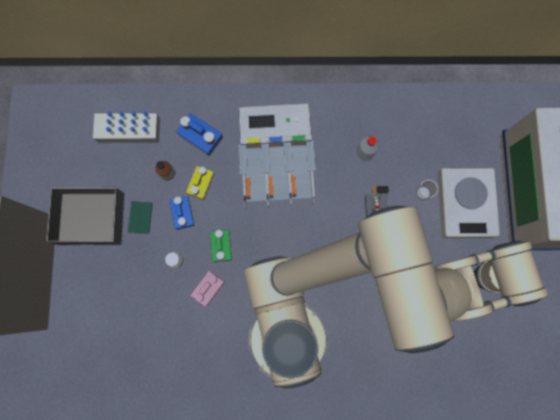

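The move was refused because every field is needed in each row, so the arm is still at the start pose. I'll resend it with all fields.

{"name": "drive_tool", "arguments": {
  "commands": [
    {"travel":[-2.13,-4.87,-0.99],"twist":[0,0,0],"gripper":8.5},
    {"travel":[-2.13,-4.87,-0.99],"twist":[0,0,0],"gripper":8.5},
    {"travel":[-2.13,-4.87,-0.99],"twist":[0,0,0],"gripper":8.5},
    {"travel":[-2.13,-4.87,-0.99],"twist":[0,0,0],"gripper":8.5},
    {"travel":[-2.13,-4.87,-0.99],"twist":[0,0,0],"gripper":8.5},
    {"travel":[-2.13,-4.87,-0.99],"twist":[0,0,0],"gripper":8.5},
    {"travel":[-2.13,-4.87,-0.99],"twist":[0,0,0],"gripper":8.5},
    {"travel":[0,0,0],"twist":[0,0,0.15],"gripper":8.5},
    {"travel":[0,0,0],"twist":[0,0,0.15],"gripper":8.5},
    {"travel":[0,0,0],"twist":[0,0,0],"gripper":8.5}
  ],
  "grip_force": 30
}}

```text
t: 1.5
tool_pos: [480.0, -334.9, 300.5]
eef_rot: [2.266, -2.176, -0.0]
force: [0.1, 0.1, -0.1]
grip_width: 85.0
```

```bash
python3 cap.py 2 wrist
```

```text
1.5 [ 480.  -334.9  300.5] [ 0.1  0.1 -0.1] [-0.71  0.38  1.35  0.    1.42  0.82]
```

View pics/wrist2.png

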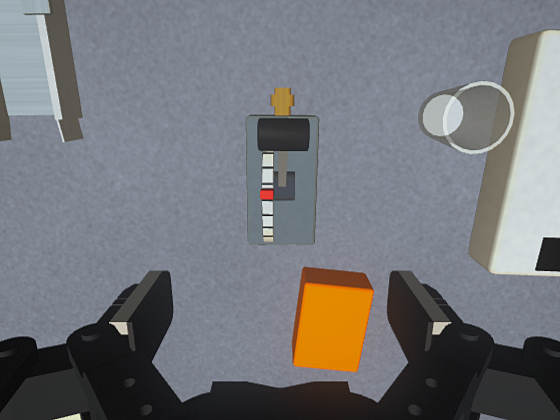

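The wrist view shows the valve with its top corners at about (248,115), (319,115), (316,243) and (247,243). The black grip is at (283,134), leaning away from the robot. The red marker is at (267,195).

```bash
python3 - <<'E'
from cap import *
c,st=load("wrist",2); P=cloud(c,st)
im=c["image"]; save("v2",im,(230,80,340,255),4)
q=np.array([onplane(c,u,v,36,st) for u,v in ((248,115),(319,115),(316,243),(247,243))]);print(q.round(0),q.mean(0).round(1))
m=masks(im)["red"]; ys,xs=np.nonzero(m[150:230,240:300]); print("red px",xs.mean()+240,ys.mean()+150,ys.min()+150,ys.max()+150,xs.min()+240,xs.max()+240,len(xs))
pr=P[150:230,240:300][m[150:230,240:300]>0]; print(np.nanmedian(pr,0),np.nanpercentile(pr,[5,95],axis=0))
g=P[122:148,262:306].reshape(-1,3); print("grip cloud",np.nanmedian(g,0),np.nanmax(g,0),np.nanmin(g,0))
for v in range(118,152,3): print(v,P[v,283].round(0))
E
```

```text
[[ 538. -298.   36.]
 [ 541. -374.   36.]
 [ 394. -381.   36.]
 [ 391. -299.   36.]] [ 466.2 -338.3   36. ]
red px 266.10434782608695 194.0 190 198 260 272 115
[ 474.12339796 -322.69246344  126.10337042] [[ 470.49143557 -327.92497598  124.83117011]
 [ 477.68535739 -317.41025392  127.32845836]]
grip cloud [ 529.35766055 -335.4939625   157.88980612] [ 539.13931116 -318.69158768  160.92112346] [ 518.72427407 -352.50501609  152.93049579]
118 [ 541. -335.  148.]
121 [ 539. -335.  152.]
124 [ 537. -335.  156.]
127 [ 535. -335.  159.]
130 [ 533. -335.  159.]
133 [ 531. -335.  159.]
136 [ 528. -335.  158.]
139 [ 526. -335.  159.]
142 [ 524. -335.  158.]
145 [ 521. -335.  158.]
148 [ 519. -336.  154.]
151 [ 514. -336.  133.]
```

View pics/v2.png

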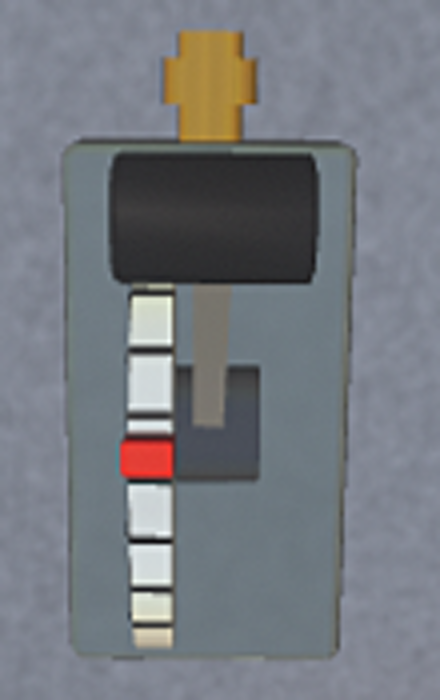

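{"name": "drive_tool", "arguments": {
  "commands": [
    {"travel":[0.25,-4.9,2.35],"twist":[0,0,0],"gripper":8.5},
    {"travel":[0,0,5],"twist":[0,0,0],"gripper":8.5},
    {"travel":[0,0,5],"twist":[0,0,0],"gripper":8.5},
    {"travel":[0,0,5],"twist":[0,0,0],"gripper":8.5},
    {"travel":[0,0,0],"twist":[0,0,0],"gripper":3.0},
    {"travel":[0,0,0],"twist":[0,0,0],"gripper":3.0},
    {"travel":[0,0,0],"twist":[0,0,0],"gripper":3.0},
    {"travel":[0,0,0],"twist":[0,0,0],"gripper":3.0},
    {"travel":[0,0,0],"twist":[0,0,0],"gripper":3.0}
  ],
  "grip_force": 30
}}

```text
t: 2.68
tool_pos: [530.4, -335.6, 129.7]
eef_rot: [-2.265, 2.175, -0.005]
force: [2.2, 7.8, 4.9]
grip_width: 39.6
```

```bash
python3 cap.py 3 wrist scene; python3 -c "
from cap import *
save('s3',load('scene',3)[0]['image'],(100,150,260,340),3)"
```

```text
2.725 [ 530.3 -335.6  129.7] [2.2 6.8 3.2] [-0.66  0.6   1.45  0.    1.08  0.87]
```

View pics/wrist3.png

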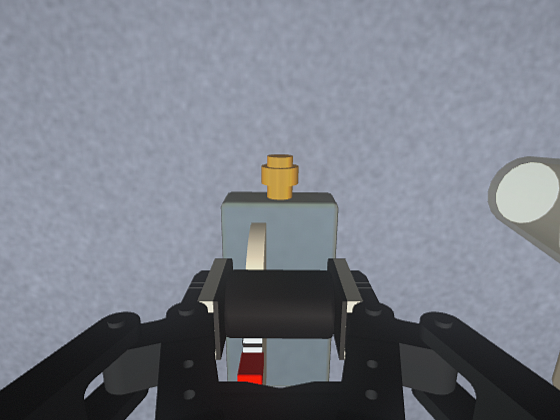

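View pics/s3.png

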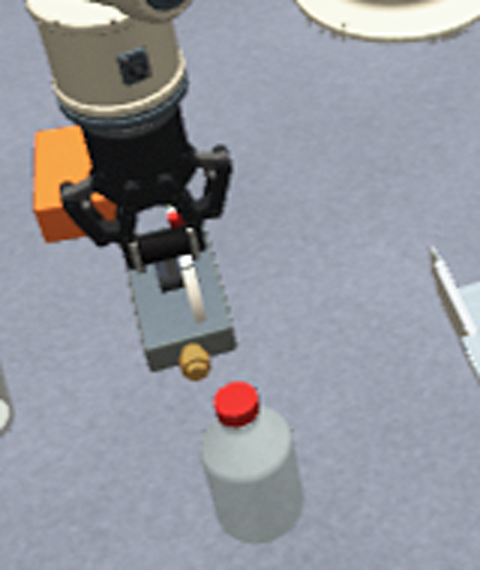

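{"name": "drive_tool", "arguments": {
  "commands": [
    {"travel":[0,1.16,-0.63],"twist":[0,0,0],"gripper":3.0},
    {"travel":[0,1.22,-0.5],"twist":[0,0,0],"gripper":3.0},
    {"travel":[0,1.27,-0.36],"twist":[0,0,0],"gripper":3.0},
    {"travel":[0,1.3,-0.22],"twist":[0,0,0],"gripper":3.0},
    {"travel":[0,1.32,-0.07],"twist":[0,0,0],"gripper":3.0},
    {"travel":[0,1.32,0.07],"twist":[0,0,0],"gripper":3.0},
    {"travel":[0,1.3,0.22],"twist":[0,0,0],"gripper":3.0},
    {"travel":[0,1.27,0.36],"twist":[0,0,0],"gripper":3.0},
    {"travel":[0,1.22,0.5],"twist":[0,0,0],"gripper":3.0},
    {"travel":[0,1.16,0.63],"twist":[0,0,0],"gripper":3.0},
    {"travel":[0,1.09,0.75],"twist":[0,0,0],"gripper":3.0},
    {"travel":[0,0.83,0.7],"twist":[0,0,0],"gripper":3.0}
  ],
  "grip_force": 30
}}

```text
t: 4.28
tool_pos: [384.2, -340.4, 114.4]
eef_rot: [-2.265, 2.176, -0.0]
force: [-3.1, 13.8, 10.2]
grip_width: 39.5
```

```bash
python3 cap.py 4 wrist scene; python3 -c "
from cap import *
save('s4',load('scene',4)[0]['image'],(100,150,260,340),3)"
```

```text
4.325 [ 383.4 -340.4  113.6] [-7.   8.7  8.3] [-0.84  0.5   1.75  0.    0.89  0.69]
```

View pics/s4.png

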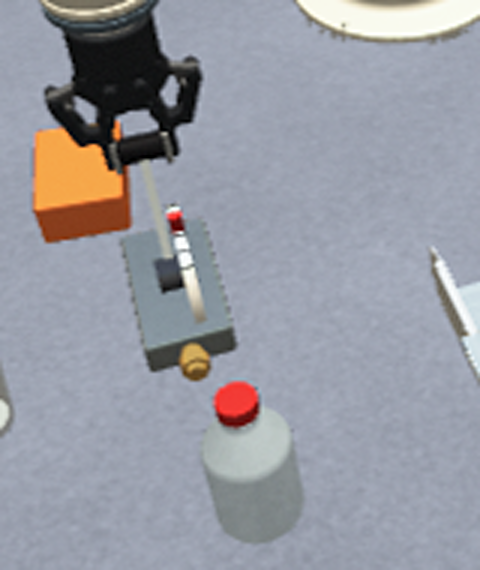

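{"name": "drive_tool", "arguments": {
  "commands": [
    {"travel":[0,0.3,0.3],"twist":[0,0,0],"gripper":3.0},
    {"travel":[0,0.3,0.3],"twist":[0,0,0],"gripper":3.0},
    {"travel":[0,0,0],"twist":[0,0,0],"gripper":3.0}
  ],
  "grip_force": 30
}}

```text
t: 4.75
tool_pos: [378.1, -340.6, 108.2]
eef_rot: [-2.265, 2.176, 0.001]
force: [-6.3, 11.8, 8.3]
grip_width: 39.3
```

```bash
python3 cap.py 5 wrist scene; python3 -c "
from cap import *
save('s5',load('scene',5)[0]['image'],(100,150,260,340),3)"
```

```text
4.8 [ 378.1 -340.6  108.2] [-7.6 10.8  7.7] [-0.85  0.5   1.77  0.    0.88  0.68]
```

View pics/s5.png

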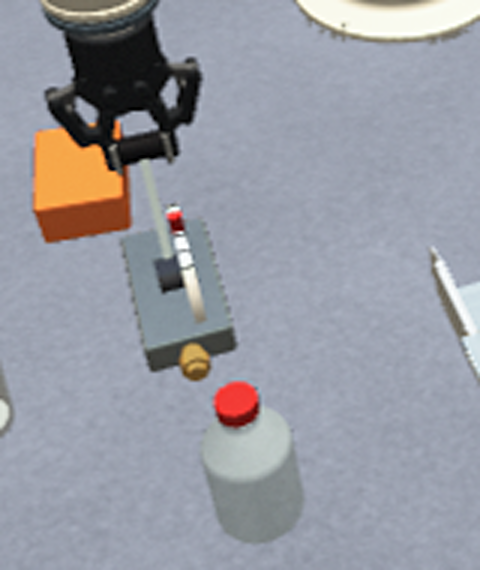

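View pics/wrist5.png

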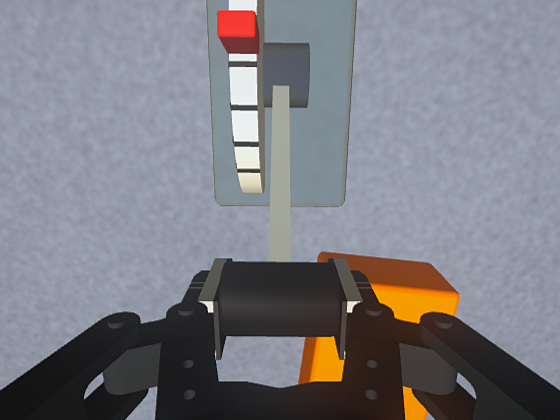

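View pics/wrist4.png

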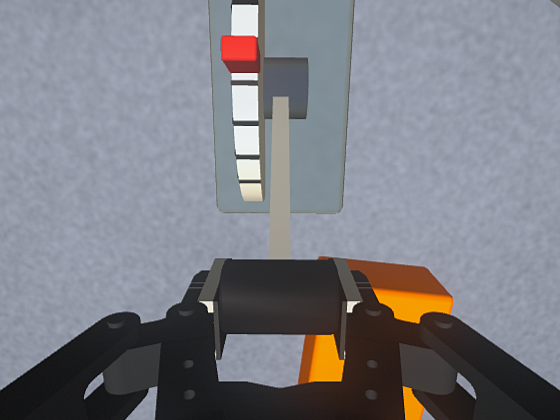

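The grip stayed put between the pads, so the lever was still moving. I'll continue towards the stop.

{"name": "drive_tool", "arguments": {
  "commands": [
    {"travel":[0,0.25,0.28],"twist":[0,0,0],"gripper":3.0},
    {"travel":[0,0.25,0.28],"twist":[0,0,0],"gripper":3.0},
    {"travel":[0,0,0],"twist":[0,0,0],"gripper":3.0}
  ],
  "grip_force": 30
}}

```text
t: 5.22
tool_pos: [375.8, -341.0, 104.9]
eef_rot: [-2.263, 2.175, -0.007]
force: [9.5, 29.5, 52.5]
grip_width: 39.8
```

```bash
python3 cap.py 6 wrist
```

```text
5.225 [ 375.8 -341.   104.9] [ 9.5 29.5 52.5] [-0.86  0.5   1.78  0.    0.86  0.67]
```

View pics/wrist6.png

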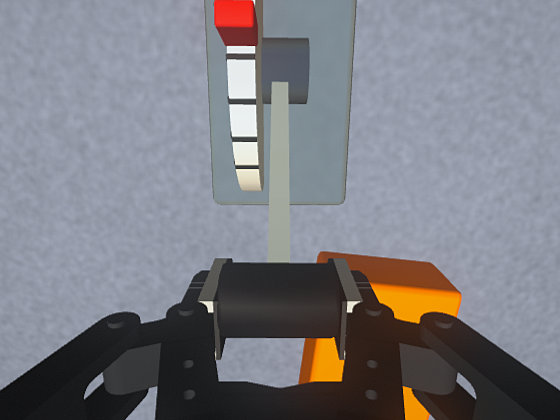

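The force jumped to about 60 N, so the lever is on its stop. I'll release and lift.

{"name": "drive_tool", "arguments": {
  "commands": [
    {"travel":[0,0,0],"twist":[0,0,0],"gripper":8.5},
    {"travel":[0,0,0],"twist":[0,0,0],"gripper":8.5},
    {"travel":[0,0,0],"twist":[0,0,0],"gripper":8.5},
    {"travel":[0,0,-4],"twist":[0,0,0],"gripper":8.5},
    {"travel":[0,0,-5],"twist":[0,0,0],"gripper":8.5},
    {"travel":[0,-5,-5],"twist":[0,0,0],"gripper":8.5},
    {"travel":[0,-5,-3],"twist":[0,0,0],"gripper":8.5},
    {"travel":[0,0,-2],"twist":[0,0,0],"gripper":8.5},
    {"travel":[0,0,0],"twist":[0,0,0],"gripper":8.5}
  ]
}}

```text
t: 6.4
tool_pos: [468.4, -338.4, 286.2]
eef_rot: [2.266, -2.176, 0.004]
force: [-0.9, 0.2, -1.2]
grip_width: 85.0
```

```bash
python3 cap.py 7 wrist top; python3 -c "
from cap import *
c,st=load('wrist',7);P=cloud(c,st)
save('w7',c['image'])
"
```

```text
6.45 [ 467.6 -338.1  285.1] [ 0.2 -0.6 -0.7] [-0.73  0.38  1.39 -0.    1.37  0.8 ]
```

View pics/wrist7.png

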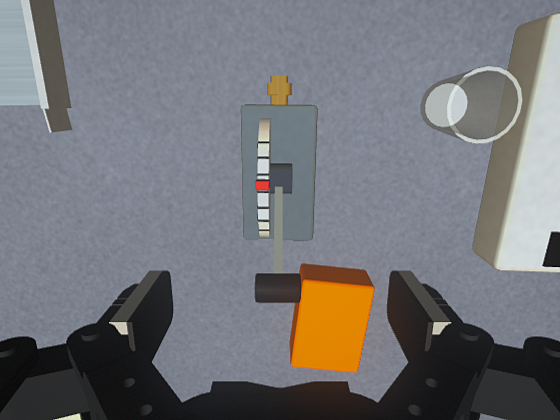

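View pics/top7.png

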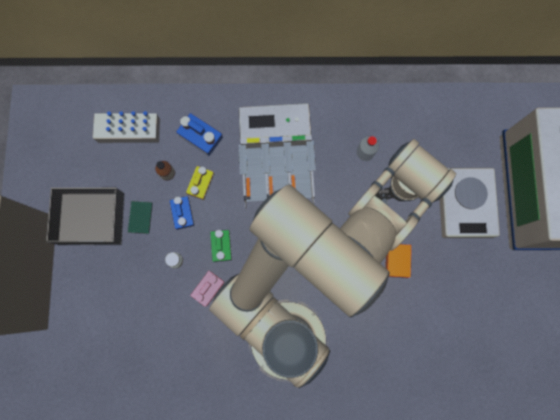

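The lever is closed, with its grip at (278,288) and the marker undisturbed at (262,185). Next I'll go look at the green cassette.

{"name": "drive_tool", "arguments": {
  "commands": [
    {"travel":[-5.78,0.72,-0.15],"twist":[0,0,0],"gripper":8.5},
    {"travel":[-5.78,0.72,-0.15],"twist":[0,0,0],"gripper":8.5},
    {"travel":[-5.78,0.72,-0.15],"twist":[0,0,0],"gripper":8.5},
    {"travel":[-5.78,0.72,-0.15],"twist":[0,0,0],"gripper":8.5},
    {"travel":[-5.78,0.72,-0.15],"twist":[0,0,0],"gripper":8.5},
    {"travel":[-5.78,0.72,-0.15],"twist":[0,0,0],"gripper":8.5},
    {"travel":[-5.78,0.72,-0.15],"twist":[0,0,0],"gripper":8.5},
    {"travel":[-5.78,0.72,-0.15],"twist":[0,0,0],"gripper":8.5},
    {"travel":[-5.78,0.72,-0.15],"twist":[0,0,0],"gripper":8.5},
    {"travel":[-5.78,0.72,-0.15],"twist":[0,0,0],"gripper":8.5},
    {"travel":[0,0,0],"twist":[0,0,0],"gripper":8.5}
  ]
}}

```text
t: 7.88
tool_pos: [371.3, 239.2, 299.2]
eef_rot: [2.269, -2.171, -0.002]
force: [0.4, 0.2, 0.2]
grip_width: 84.9
```

```bash
python3 cap.py 8 wrist top scene
```

```text
7.975 [372.1 236.3 299.3] [ 0.1  0.1 -1.1] [ 0.43  0.16  1.67 -0.    1.32  1.96]
```

View pics/wrist8.png

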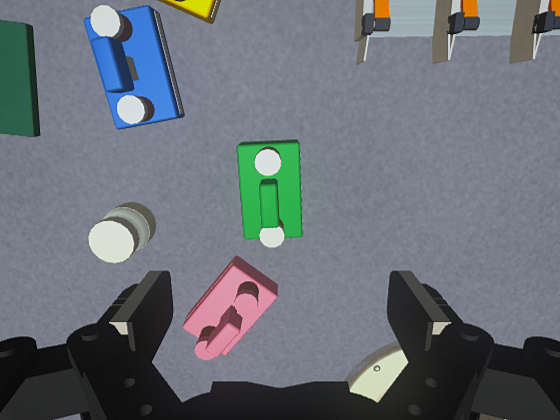

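View pics/scene8.png

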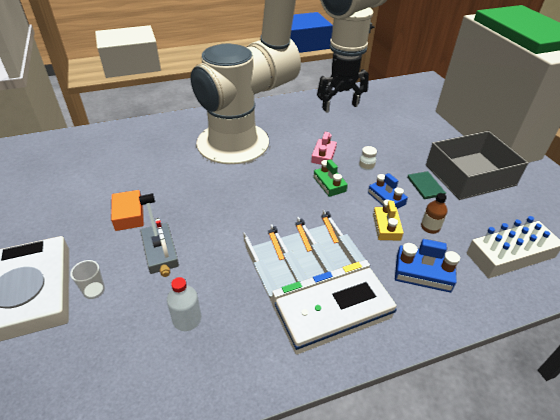

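```bash
cat > meas.py <<'E'
from cap import *
def cas(c,st,col,near=None,rad=90,v=True):
    im=c["image"];P=cloud(c,st)
    m=masks(im)[col]>0
    if near is not None: m&=np.linalg.norm(P[...,:2]-np.array(near),axis=-1)<rad
    bar=(m&(P[...,2]>80)&(P[...,2]<110)).astype(np.uint8)
    N,l,s,ce=cv2.connectedComponentsWithStats(bar); i=1+np.argmax(s[1:,4]); px=np.argwhere(l==i)[:,::-1]
    # bar top outline on z=92
    pts=np.array([onplane(c,u,w,92,st)[:2] for u,w in px],np.float32)
    r=cv2.minAreaRect(pts); bc=np.array(r[0])
    # caps
    hsv=cv2.cvtColor(im,cv2.COLOR_BGR2HSV); wm=((hsv[...,1]<60)&(hsv[...,2]>150)&(P[...,2]>55)&(P[...,2]<80)).astype(np.uint8)
    N,l,s,ce=cv2.connectedComponentsWithStats(wm)
    caps=[]
    for i in range(1,N):
        if s[i,4]<40: continue
        cc,_=cv2.minEnclosingCircle(np.argwhere(l==i)[:,::-1].astype(np.float32))
        p=onplane(c,*cc,67,st)[:2]
        if np.linalg.norm(p-bc)<60: caps.append(p)
    print(col,"bar ctr",bc.round(1),"size",np.round(r[1],0),"ang",round(r[2],1),"zmed",np.nanmedian(P[bar>0][:,2]).round(1))
    b=cv2.boxPoints(r); e=max(((b[1]-b[0]),(b[2]-b[1])),key=np.linalg.norm); print("  bar yaw",np.degrees(np.arctan(e[1]/e[0])).round(1))
    if len(caps)==2:
        d=caps[0]-caps[1]; print("  caps",np.round(caps,1),"mid",np.mean(caps,0).round(1),"dist",np.linalg.norm(d).round(1),"yaw",np.degrees(np.arctan(d[1]/d[0])).round(2))
    else: print("  caps",caps)
    bm=m&(P[...,2]>25)&(P[...,2]<42)
    b=np.array([onplane(c,u,w,35,st)[:2] for u,w in np.argwhere(bm)[:,::-1]],np.float32)
    r=cv2.minAreaRect(b); bb=cv2.boxPoints(r); e=max(((bb[1]-bb[0]),(bb[2]-bb[1])),key=np.linalg.norm)
    print("  base ctr",np.round(r[0],1),np.round(r[1],1),"yaw",np.degrees(np.arctan2(e[1],e[0])).round(1))
E
python3 - <<'E'
from meas import *
c,st=load("wrist",8)
cas(c,st,"green"); cas(c,st,"blue",(467,387),120)
for k in("top","scene"):
    c,_=load(k,8)
    print(k); 
    for col,n in (("green",(350,236)),("yellow",(585,330)),("blue",(470,390))):
        try: cas(c,None,col,n)
        except Exception as e: print(e)
E
```

```text
green bar ctr [346.4 249.1] size [47. 18.] ang 5.2 zmed 91.6
  bar yaw 5.2
  caps [[384.4 252.7]
 [305.  245.6]] mid [344.7 249.1] dist 79.7 yaw 5.13
  base ctr [345.1 249. ] [110.5  68.8] yaw 5.2
blue bar ctr [469.4 395. ] size [46. 22.] ang 13.0 zmed 91.3
  bar yaw 13.0
  caps [[508.6 406.8]
 [430.6 388.8]] mid [469.6 397.8] dist 80.0 yaw 12.99
  base ctr [469.4 396.1] [110.6  71. ] yaw 13.0
top
green bar ctr [341.4 244.9] size [37. 15.] ang 7.4 zmed 92.5
  bar yaw 7.4
  caps []
  base ctr [353.3 244.7] [81.7 60.5] yaw 5.3
yellow bar ctr [580.3 326.6] size [21. 44.] ang 70.1 zmed 91.6
  bar yaw -19.9
  caps []
  base ctr [590.9 325.9] [65.2 90.5] yaw -20.6
attempt to get argmax of an empty sequence
scene
green bar ctr [353.5 244.5] size [59. 21.] ang 2.5 zmed 91.1
  bar yaw 2.5
  caps [array([385.00156606, 252.95044565])]
  base ctr [350.7 246.3] [122.3  71.5] yaw 4.7
yellow bar ctr [586.7 331.7] size [16. 35.] ang 69.7 zmed 92.1
  bar yaw -20.3
  caps [array([623.57608892, 317.86466025])]
  base ctr [586.1 331.3] [ 67.9 104.4] yaw -19.9
blue bar ctr [475.  392.2] size [52. 29.] ang 12.1 zmed 90.7
  bar yaw 12.1
  caps [array([506.71040832, 409.12600443])]
  base ctr [475.  392.3] [120.7  69. ] yaw 21.1
```

```bash
python3 cap.py 9 wrist; python3 - <<'E'
from meas import *
c,st=load("wrist",9); print(st["tool_pos"])
cas(c,st,"green"); cas(c,st,"blue",(467,387),120)
rel(st,(345.5,246.0,58),Rdown(np.radians(-90+5.2)))
E
```

```text
8.025 [372.4 235.7 299.5] [-0.2 -0.7  0.1] [ 0.43  0.16  1.67 -0.    1.32  1.96]
[372.42823724 235.7316809  299.46355092]
green bar ctr [346.2 249.2] size [47. 18.] ang 5.6 zmed 91.6
  bar yaw 5.6
  caps [[384.5 252.7]
 [304.8 245.5]] mid [344.6 249.1] dist 80.0 yaw 5.15
  base ctr [345.1 249.1] [110.5  68.6] yaw 5.2
blue bar ctr [469.4 395.2] size [46. 22.] ang 13.8 zmed 91.3
  bar yaw 13.8
  caps [[508.8 406.5]
 [430.4 389.1]] mid [469.6 397.8] dist 80.3 yaw 12.53
  base ctr [469.4 396.1] [110.6  71.2] yaw 13.0
travel cm (tool axes) [-1.15  2.62 24.15] twist [ 0.001 -0.001 -0.051]
```

{"name": "drive_tool", "arguments": {
  "commands": [
    {"travel":[-1.46,2.61,0],"twist":[0,0,0],"gripper":6.0},
    {"travel":[0,0,5],"twist":[0,0,-0.051],"gripper":6.0},
    {"travel":[0,0,5],"twist":[0,0,0],"gripper":6.0},
    {"travel":[0,0,5],"twist":[0,0,0],"gripper":6.0},
    {"travel":[0,0,5],"twist":[0,0,0],"gripper":6.0},
    {"travel":[0,0,2.5],"twist":[0,0,0],"gripper":6.0},
    {"travel":[0,0,1.6],"twist":[0,0,0],"gripper":6.0},
    {"travel":[0,0,0],"twist":[0,0,0],"gripper":6.0},
    {"travel":[0,0,0],"twist":[0,0,0],"gripper":6.0}
  ],
  "grip_force": 50
}}

```text
t: 9.2
tool_pos: [346.6, 249.6, 59.7]
eef_rot: [-2.318, 2.12, -0.0]
force: [0.2, -0.8, -0.1]
grip_width: 60.3
```

```bash
python3 cap.py 10 wrist
```

```text
9.2 [346.6 249.6  59.7] [ 0.2 -0.8 -0.1] [ 0.48  0.52  2.   -0.    0.62  1.97]
```

View pics/wrist10.png

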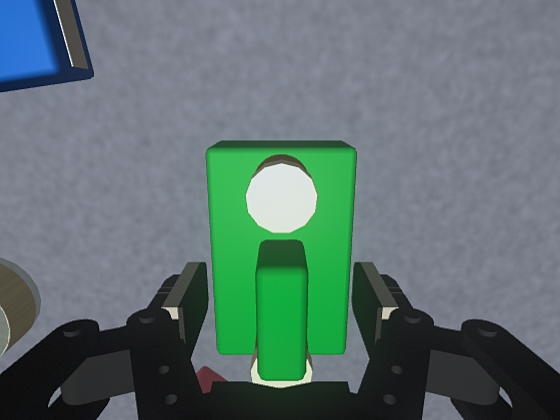

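Both pads straddle the green bar at (280,310) and are centred on it. I'll grip, lift, and carry it to a view of the dock.

{"name": "drive_tool", "arguments": {
  "commands": [
    {"travel":[0,0,0],"twist":[0,0,0],"gripper":1.0},
    {"travel":[0,0,0],"twist":[0,0,0],"gripper":1.0},
    {"travel":[0,0,0],"twist":[0,0,0],"gripper":1.0},
    {"travel":[0,0,0],"twist":[0,0,0],"gripper":1.0},
    {"travel":[0,0,0],"twist":[0,0,0],"gripper":1.0},
    {"travel":[0,0,-2],"twist":[0,0,0],"gripper":1.0},
    {"travel":[0,0,-4],"twist":[0,0,0],"gripper":1.0},
    {"travel":[0,0,-5],"twist":[0,0,0],"gripper":1.0},
    {"travel":[0,0,-5],"twist":[0,0,0],"gripper":1.0},
    {"travel":[0,0,-4],"twist":[0,0,0],"gripper":1.0}
  ],
  "grip_force": 70
}}

```text
t: 10.5
tool_pos: [345.8, 250.1, 261.1]
eef_rot: [-2.32, 2.118, -0.0]
force: [0.5, 0.4, -3.5]
grip_width: 17.3
```

{"name": "drive_tool", "arguments": {
  "commands": [
    {"travel":[3.42,-3.12,0],"twist":[0,0,0],"gripper":1.0},
    {"travel":[3.42,-3.12,0],"twist":[0,0,0],"gripper":1.0},
    {"travel":[3.42,-3.12,0],"twist":[0,0,0],"gripper":1.0},
    {"travel":[3.42,-3.12,0],"twist":[0,0,0],"gripper":1.0},
    {"travel":[3.42,-3.12,0],"twist":[0,0,0],"gripper":1.0},
    {"travel":[3.42,-3.12,0],"twist":[0,0,0],"gripper":1.0},
    {"travel":[3.42,-3.12,0],"twist":[0,0,0],"gripper":1.0},
    {"travel":[3.42,-3.12,0],"twist":[0,0,0.034],"gripper":1.0},
    {"travel":[0,0,0],"twist":[0,0,0],"gripper":1.0},
    {"travel":[0,0,0],"twist":[0,0,0],"gripper":1.0}
  ]
}}

```text
t: 11.75
tool_pos: [618.8, 0.6, 258.5]
eef_rot: [2.283, -2.157, -0.002]
force: [0.3, -0.1, -4.1]
grip_width: 17.2
```

```bash
python3 cap.py 11 wrist
```

```text
11.75 [6.188e+02 6.000e-01 2.585e+02] [ 0.3 -0.1 -4.1] [-0.1   0.46  1.32  0.    1.36  1.42]
```

View pics/wrist11.png

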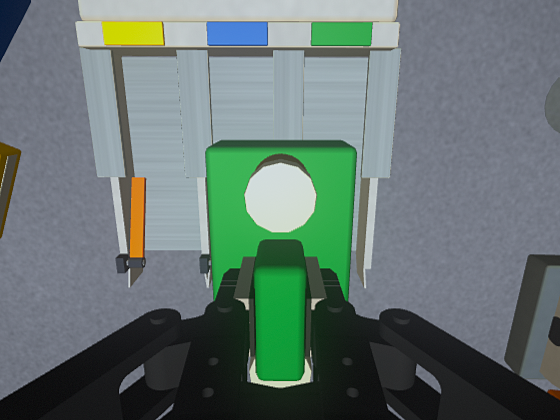

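The tabs are at yellow (134,33), blue (237,33) and green (341,33). The cassette hangs level in the grip.

```bash
python3 - <<'E'
from meas import *
c,st=load("wrist",11); m=masks(c["image"]); ctr={}
for k in("yellow","blue","green"):
    mm=m[k].copy(); mm[60:]=0; mm[:,:70]=0
    px=np.argwhere(mm>0)[:,::-1]
    pts=np.array([onplane(c,u,v,70,st)[:2] for u,v in px],np.float32); r=cv2.minAreaRect(pts); ctr[k]=np.array(r[0]); print(k,px.min(0),px.max(0),np.round(r[0],1),np.round(r[1],1),round(r[2],2))
d=ctr["yellow"]-ctr["green"]; yaw=np.arctan2(-d[0],d[1]); print("spacing",np.linalg.norm(d),"yaw",yaw)
mid=np.mean(list(ctr.values()),0); ex=np.array([np.cos(yaw),np.sin(yaw)]);ey=np.array([-ex[1],ex[0]])
O=mid-66*ex; print("dock origin",O.round(1))
import json; json.dump({"O":O.tolist(),"yaw":yaw},open("dock.json","w"))
Rc=R.from_rotvec(st["eef_rot"]).as_matrix(); print("tool yaw",np.degrees(np.arctan2(Rc[1,0],Rc[0,0])), "tilt",Rc[:,2].round(4))
for n,y in(("green",-86),("blue",0),("yellow",86)):
    print(n,"home",(O+y*ey).round(1),"pre-mouth(-260)",(O+y*ey-260*ex).round(1))
for u,v in((111,178),(200,178),(391,178),(365,178)): print("lip end",(u,v),((onplane(c,u,v,48.5,st)[:2]-O)@np.stack([ex,ey],1)).round(1))
E
```

```text
yellow [102  21] [163  44] [739.1 129. ] [17.3 48.9] 3.26
blue [207  22] [267  45] [743.3  43.1] [17.3 49.1] 3.26
green [311  22] [371  45] [748.1 -42.4] [17.3 49.4] 3.26
spacing 171.64460718098667 yaw 0.05251210259005664
dock origin [677.6  39.8]
tool yaw -86.744711914878 tilt [-1.7e-03  4.0e-04 -1.0e+00]
green home [682.1 -46.1] pre-mouth(-260) [422.5 -59.8]
blue home [677.6  39.8] pre-mouth(-260) [418.   26.1]
yellow home [673.1 125.6] pre-mouth(-260) [413.5 112. ]
lip end (111, 178) [-60.  128.8]
lip end (200, 178) [-59.6  42. ]
lip end (391, 178) [ -58.8 -144.3]
lip end (365, 178) [ -58.9 -118.9]
```

{"name": "drive_tool", "arguments": {
  "commands": [
    {"travel":[1.24,4.74,0],"twist":[0,0,0],"gripper":1.0},
    {"travel":[1.24,4.74,0],"twist":[0,0,0],"gripper":1.0},
    {"travel":[1.24,4.74,0],"twist":[0,0,0],"gripper":1.0},
    {"travel":[1.24,4.72,0],"twist":[0,0,0],"gripper":1.0},
    {"travel":[0,0,4.5],"twist":[0,0,0],"gripper":1.0},
    {"travel":[0,0,4.5],"twist":[0,0,0],"gripper":1.0},
    {"travel":[0,0,4.5],"twist":[0,0,0],"gripper":1.0},
    {"travel":[0,0,4],"twist":[0,0,0],"gripper":1.0},
    {"travel":[0,0,2.0],"twist":[0,0,0],"gripper":1.0},
    {"travel":[0,0,0],"twist":[0,0,0],"gripper":1.0},
    {"travel":[0,0,0],"twist":[0,0,0],"gripper":1.0}
  ]
}}

```text
t: 13.18
tool_pos: [433.5, -59.7, 65.1]
eef_rot: [-2.284, 2.156, -0.001]
force: [0.4, 0.3, -4.6]
grip_width: 16.9
```

```bash
python3 cap.py 12 wrist scene; cat > lane.py <<'E'
import json,sys; from cap import *
D=json.load(open("dock.json"));O=np.array(D["O"]);a=0.0555;ex=np.array([np.cos(a),np.sin(a)]);ey=np.array([-ex[1],ex[0]])
st=robot.observe();p=st["tool_pos"][:2]-O;Rc=R.from_rotvec(st["eef_rot"]).as_matrix()
print("tcp in dock",(p@ex).round(1),(p@ey).round(1),"z",st["tool_pos"][2].round(1),"yaw err",(np.arctan2(Rc[1,0],Rc[0,0])+np.pi/2-a).round(4),"tilt",Rc[:2,2].round(4),"F",st["force"].round(1),"w",round(st["grip_width"],1))
E
python3 lane.py
```

```text
13.225 [433.7 -59.8  65.3] [ 0.1 -1.4 -4.1] [-0.27  0.51  1.97  0.    0.65  1.24]
tcp in dock -249.0 -86.0 z 65.3 yaw err 0.0017 tilt [ 0.0018 -0.0005] F [ 1.  -0.2 -3.9] w 17.1
```

View pics/wrist12.png

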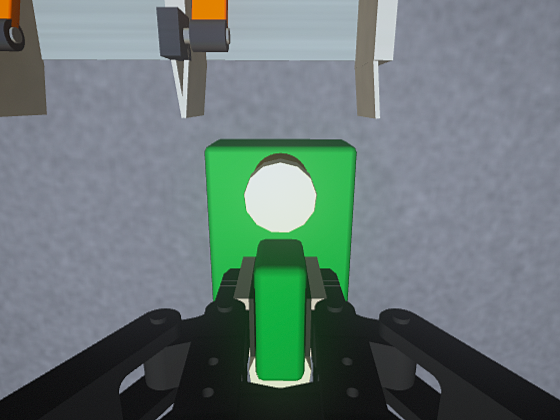

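View pics/scene12.png

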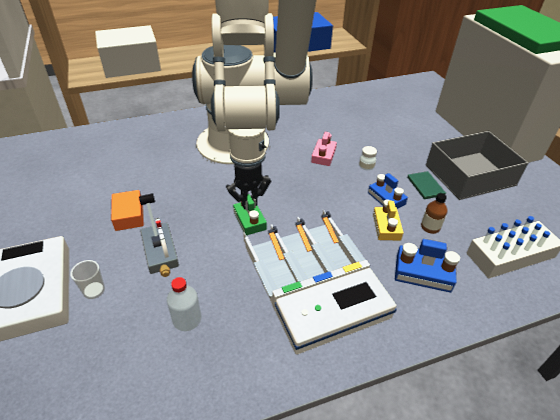

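Aligned with the lane and 5 mm above the bench. I'll lower to about 2.5 mm and slide in.

{"name": "drive_tool", "arguments": {
  "commands": [
    {"travel":[0,0,0.3],"twist":[0,0,0],"gripper":1.0},
    {"travel":[0,-2.3,0],"twist":[0,0,0],"gripper":1.0},
    {"travel":[0,-2.3,0],"twist":[0,0,0],"gripper":1.0},
    {"travel":[0,-2.3,0],"twist":[0,0,0],"gripper":1.0},
    {"travel":[0,-2.3,0],"twist":[0,0,0],"gripper":1.0},
    {"travel":[0,-2.3,0],"twist":[0,0,0],"gripper":1.0},
    {"travel":[0,0,0],"twist":[0,0,0],"gripper":1.0}
  ]
}}

```text
t: 14.15
tool_pos: [549.6, -53.5, 61.4]
eef_rot: [-2.283, 2.156, -0.003]
force: [-0.7, -0.3, -3.6]
grip_width: 17.2
```

```bash
python3 lane.py; python3 cap.py 13 wrist
```

```text
tcp in dock -132.9 -86.0 z 61.4 yaw err 0.0016 tilt [ 0.0019 -0.0003] F [-0.7 -0.3 -3.6] w 17.2
14.15 [549.6 -53.5  61.4] [-0.7 -0.3 -3.6] [-0.21  0.62  1.7   0.    0.83  1.31]
```

View pics/wrist13.png

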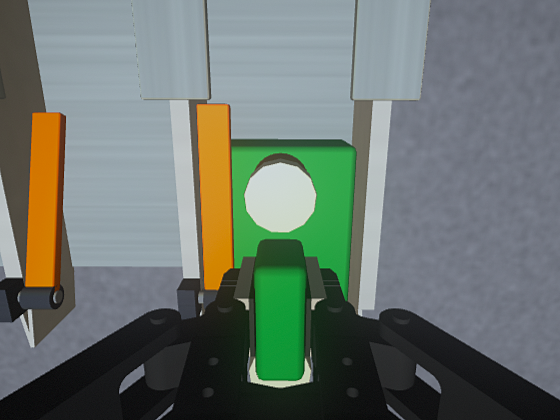

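{"name": "drive_tool", "arguments": {
  "commands": [
    {"travel":[0,-2.3,0],"twist":[0,0,0],"gripper":1.0},
    {"travel":[0,-2.3,0],"twist":[0,0,0],"gripper":1.0},
    {"travel":[0,-2.3,0],"twist":[0,0,0],"gripper":1.0},
    {"travel":[0,-2.3,0],"twist":[0,0,0],"gripper":1.0},
    {"travel":[0,-2.0,0],"twist":[0,0,0],"gripper":1.0},
    {"travel":[0,-1.2,0],"twist":[0,0,0],"gripper":1.0},
    {"travel":[0,-0.5,0],"twist":[0,0,0],"gripper":1.0},
    {"travel":[0,0,0],"twist":[0,0,0],"gripper":1.0}
  ]
}}

```text
t: 15.2
tool_pos: [676.3, -46.1, 61.0]
eef_rot: [2.283, -2.157, -0.001]
force: [0.7, 0.0, -4.5]
grip_width: 17.5
```

```bash
python3 lane.py; python3 cap.py 14 wrist
```

```text
tcp in dock -6.0 -85.7 z 61.0 yaw err 0.0013 tilt [-0.0005  0.    ] F [ 0.7  0.  -4.5] w 17.5
15.2 [676.3 -46.1  61. ] [ 0.7  0.  -4.5] [-0.16  0.75  1.36 -0.    1.03  1.36]
```

View pics/wrist14.png

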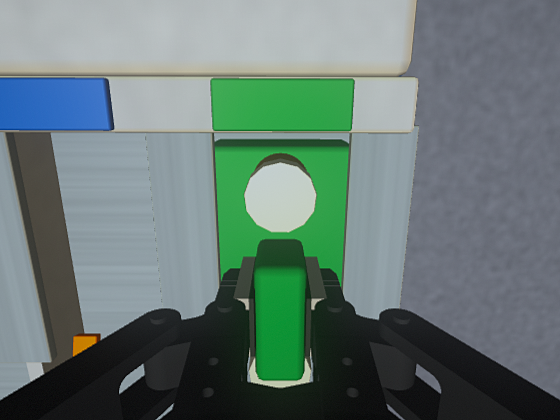

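{"name": "drive_tool", "arguments": {
  "commands": [
    {"travel":[0,-0.3,0.05],"twist":[0,0,0],"gripper":1.0},
    {"travel":[0,-0.3,0.05],"twist":[0,0,0],"gripper":1.0},
    {"travel":[0,-0.2,0],"twist":[0,0,0],"gripper":1.0},
    {"travel":[0,0,0],"twist":[0,0,0],"gripper":1.0}
  ]
}}

```text
t: 15.75
tool_pos: [684.4, -45.6, 60.0]
eef_rot: [2.283, -2.157, -0.001]
force: [-1.7, -1.0, -3.1]
grip_width: 17.0
```

```bash
python3 lane.py; python3 cap.py 15 wrist
```

```text
tcp in dock 2.0 -85.7 z 60.0 yaw err 0.0012 tilt [-0.0011  0.0001] F [-1.7 -1.  -3.1] w 17.0
15.75 [684.4 -45.6  60. ] [-1.7 -1.  -3.1] [-0.15  0.76  1.34 -0.    1.05  1.36]
```

View pics/wrist15.png

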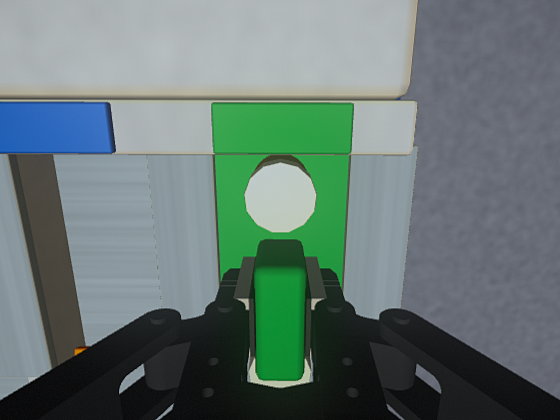

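{"name": "drive_tool", "arguments": {
  "commands": [
    {"travel":[0,-0.2,0],"twist":[0,0,0],"gripper":1.0},
    {"travel":[0,0,0],"twist":[0,0,0],"gripper":1.0}
  ]
}}

```text
t: 16.05
tool_pos: [684.6, -45.6, 59.8]
eef_rot: [2.281, -2.155, -0.005]
force: [-14.8, -2.2, 4.7]
grip_width: 17.3
```

```bash
python3 lane.py; python3 cap.py 16 wrist top scene; python3 -c "
from cap import *
save('t16',load('top',16)[0]['image'],(220,90,330,215),5)
save('s16',load('scene',16)[0]['image'],(220,180,400,340),4)"
```

```text
tcp in dock 2.3 -85.6 z 59.8 yaw err 0.0013 tilt [-0.0045  0.0001] F [-14.8  -2.2   4.7] w 17.3
16.15 [684.6 -45.5  59.8] [-13.9  -1.1   3.6] [-0.15  0.76  1.33 -0.    1.05  1.36]
```

View pics/s16.png

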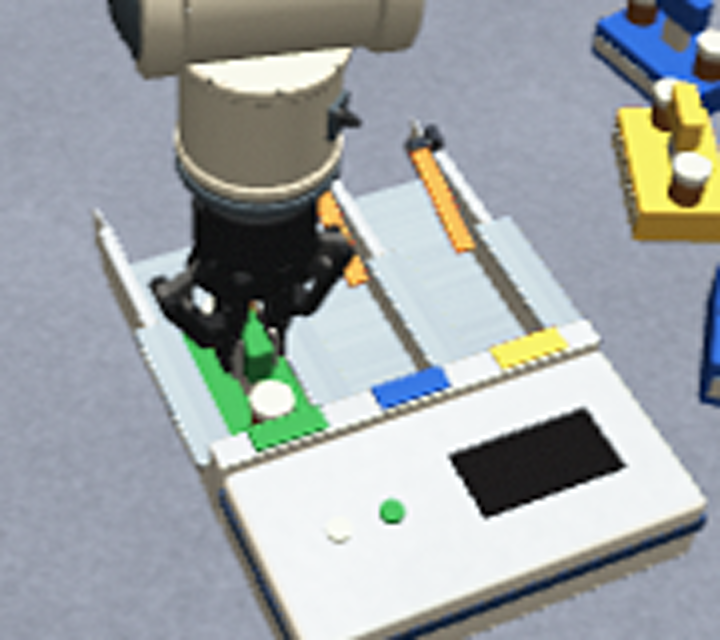

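A −15 N reaction means the cassette is against the stop. I'll release, lift and check the catch.

{"name": "drive_tool", "arguments": {
  "commands": [
    {"travel":[0,0,0],"twist":[0,0,0],"gripper":5.0},
    {"travel":[0,0,0],"twist":[0,0,0],"gripper":5.0},
    {"travel":[0,0,0],"twist":[0,0,0],"gripper":5.0},
    {"travel":[0,0,-3],"twist":[0,0,0],"gripper":5.0},
    {"travel":[0,0,-5],"twist":[0,0,0],"gripper":5.0},
    {"travel":[0,0,-5],"twist":[0,0,0],"gripper":6.0},
    {"travel":[0,3,-5],"twist":[0,0,0],"gripper":6.0},
    {"travel":[0,4,-4],"twist":[0,0,0],"gripper":6.0},
    {"travel":[0,0,0],"twist":[0,0,0],"gripper":6.0},
    {"travel":[0,0,0],"twist":[0,0,0],"gripper":6.0}
  ]
}}

```text
t: 17.45
tool_pos: [617.2, -49.5, 280.0]
eef_rot: [-2.283, 2.157, -0.0]
force: [-0.4, 0.0, -0.7]
grip_width: 59.9
```

```bash
python3 cap.py 17 wrist; python3 - <<'E'
from meas import *
c,st=load("wrist",17)
from lane import ex,ey,O
cas(c,st,"green",(682,-46)); 
P=cloud(c,st);m=masks(c["image"])["orange"]>0
q=P[m]; q=q[~np.isnan(q[:,0])]; d=(q[:,:2]-O)
X,Y=d@ex,d@ey
for y0 in(-86,0,86):
    s=abs(Y-y0-29)<15
    if s.sum(): print(y0,"catch x range",X[s].min().round(0),X[s].max().round(0),"z at tip",np.median(q[s][X[s]>X[s].max()-8][:,2]).round(1))
E
```

```text
17.45 [617.2 -49.5 280. ] [-0.4  0.  -0.7] [-0.18  0.44  1.29  0.    1.4   1.34]
tcp in dock -65.3 -85.7 z 279.3 yaw err 0.0013 tilt [-0.0009  0.0003] F [ 0.5 -0.  -0.3] w 60.1
green bar ctr [682.6 -45.7] size [45. 17.] ang 2.8 zmed 91.7
  bar yaw 2.8
  caps [[722.3 -43.3]
 [642.6 -47.5]] mid [682.5 -45.4] dist 79.9 yaw 2.97
  base ctr [682.1 -46.2] [110.   58.9] yaw 3.1
-86 catch x range -145.0 -66.0 z at tip 19.4
0 catch x range -145.0 -65.0 z at tip 19.3
86 catch x range -145.0 -65.0 z at tip 19.2
```

View pics/wrist17.png

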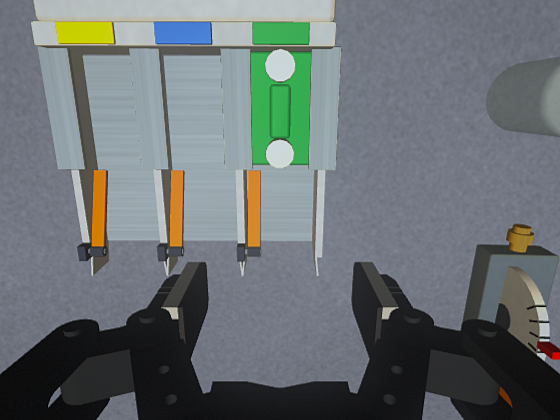

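Green is home at (682.5,−45.7) and its catch is down, with the tip at the same height as the empty lanes'. Next I'll look at blue.

{"name": "drive_tool", "arguments": {
  "commands": [
    {"travel":[-5.0,1.02,-0.1],"twist":[0,0,0],"gripper":6.0},
    {"travel":[-5.0,1.02,-0.1],"twist":[0,0,0],"gripper":6.0},
    {"travel":[-5.0,1.02,-0.1],"twist":[0,0,0],"gripper":6.0},
    {"travel":[-5.0,1.02,-0.1],"twist":[0,0,0],"gripper":6.0},
    {"travel":[-5.0,1.02,-0.1],"twist":[0,0,0],"gripper":6.0},
    {"travel":[-5.0,1.02,-0.1],"twist":[0,0,0],"gripper":6.0},
    {"travel":[-5.0,1.02,-0.1],"twist":[0,0,0],"gripper":6.0},
    {"travel":[-5.0,1.02,-0.1],"twist":[0,0,0],"gripper":6.0},
    {"travel":[-5.0,1.02,-0.1],"twist":[0,0,0],"gripper":6.0},
    {"travel":[0,0,0],"twist":[0,0,0],"gripper":6.0},
    {"travel":[0,0,0],"twist":[0,0,0],"gripper":6.0}
  ]
}}

```text
t: 18.88
tool_pos: [499.7, 394.6, 287.8]
eef_rot: [2.283, -2.155, -0.0]
force: [1.0, 0.1, 0.5]
grip_width: 60.0
```

```bash
python3 cap.py 18 wrist; python3 - <<'E'
from meas import *
c,st=load("wrist",18)
cas(c,st,"blue",(469,396))
cas(c,st,"yellow",(585,330))
rel(st,(469.5,396.8,58.5),Rdown(np.radians(-90+13)))
E
```

```text
18.875 [499.7 394.6 287.8] [1.  0.1 0.5] [ 0.57  0.47  1.23 -0.    1.44  2.09]
blue bar ctr [471.5 398.7] size [47. 18.] ang 13.0 zmed 91.4
  bar yaw 13.0
  caps [[508.8 407.4]
 [431.  389.4]] mid [469.9 398.4] dist 79.9 yaw 13.01
  base ctr [470.2 398.4] [110.6  68.7] yaw 13.0
yellow bar ctr [585.6 334. ] size [19. 45.] ang 70.0 zmed 91.6
  bar yaw -20.0
  caps [[623.3 319.2]
 [548.3 346.7]] mid [585.8 332.9] dist 79.9 yaw -20.17
  base ctr [585.5 332.9] [ 68.5 109.7] yaw -19.9
travel cm (tool axes) [-0.43  2.97 22.93] twist [ 0.002 -0.001 -0.169]
```

View pics/wrist18.png

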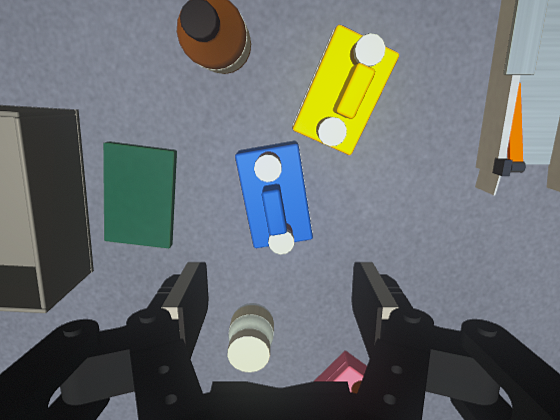

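Candidates: blue at (274,200) and the large blue, which is out of view. The one seen measures 110×69 mm, the nominal cassette, so it's the right one. I'll grasp it.

{"name": "drive_tool", "arguments": {
  "commands": [
    {"travel":[-0.6,2.88,0],"twist":[0,0,0],"gripper":6.0},
    {"travel":[0,0,5],"twist":[0,0,-0.169],"gripper":6.0},
    {"travel":[0,0,5],"twist":[0,0,0],"gripper":6.0},
    {"travel":[0,0,5],"twist":[0,0,0],"gripper":6.0},
    {"travel":[0,0,4],"twist":[0,0,0],"gripper":6.0},
    {"travel":[0,0,2.5],"twist":[0,0,0],"gripper":6.0},
    {"travel":[0,0,1.4],"twist":[0,0,0],"gripper":6.0},
    {"travel":[0,0,0],"twist":[0,0,0],"gripper":6.0},
    {"travel":[0,0,0],"twist":[0,0,0],"gripper":6.0}
  ]
}}

```text
t: 20.05
tool_pos: [471.3, 399.1, 61.2]
eef_rot: [-2.456, 1.956, -0.001]
force: [0.6, 0.0, -0.3]
grip_width: 60.3
```

```bash
python3 cap.py 19 wrist
```

```text
20.05 [471.3 399.1  61.2] [ 0.6  0.  -0.3] [ 0.61  0.68  1.53 -0.    0.93  1.95]
```

View pics/wrist19.png

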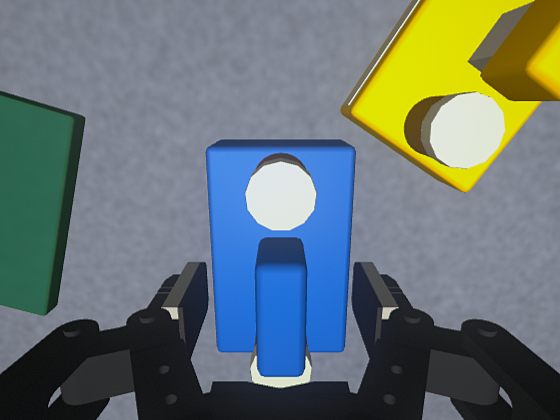

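{"name": "drive_tool", "arguments": {
  "commands": [
    {"travel":[0,0,0],"twist":[0,0,0],"gripper":1.0},
    {"travel":[0,0,0],"twist":[0,0,0],"gripper":1.0},
    {"travel":[0,0,0],"twist":[0,0,0],"gripper":1.0},
    {"travel":[0,0,0],"twist":[0,0,0],"gripper":1.0},
    {"travel":[0,0,0],"twist":[0,0,0],"gripper":1.0},
    {"travel":[0,0,-2],"twist":[0,0,0],"gripper":1.0},
    {"travel":[0,0,-4],"twist":[0,0,0],"gripper":1.0},
    {"travel":[0,0,-5],"twist":[0,0,0],"gripper":1.0},
    {"travel":[0,0,-4],"twist":[0,0,0],"gripper":1.0}
  ],
  "grip_force": 70
}}

```text
t: 21.22
tool_pos: [470.5, 398.9, 211.9]
eef_rot: [-2.457, 1.957, -0.0]
force: [0.6, 0.2, -4.7]
grip_width: 17.0
```

{"name": "drive_tool", "arguments": {
  "commands": [
    {"travel":[4.42,1.58,0],"twist":[0,0,0],"gripper":1.0},
    {"travel":[4.42,1.58,0],"twist":[0,0,0],"gripper":1.0},
    {"travel":[4.42,1.58,0],"twist":[0,0,0],"gripper":1.0},
    {"travel":[4.42,1.58,0],"twist":[0,0,0],"gripper":1.0},
    {"travel":[4.42,1.58,0],"twist":[0,0,0],"gripper":1.0},
    {"travel":[4.42,1.58,0],"twist":[0,0,0],"gripper":1.0},
    {"travel":[4.42,1.58,0],"twist":[0,0,0],"gripper":1.0},
    {"travel":[4.42,1.58,0],"twist":[0,0,0],"gripper":1.0},
    {"travel":[0,0,0],"twist":[0,0,0.17],"gripper":1.0},
    {"travel":[0,0,0],"twist":[0,0,0],"gripper":1.0},
    {"travel":[0,0,0],"twist":[0,0,0],"gripper":1.0}
  ]
}}

```text
t: 22.6
tool_pos: [426.5, 26.4, 210.1]
eef_rot: [2.287, -2.154, -0.0]
force: [-0.4, 0.5, -4.1]
grip_width: 16.8
```

```bash
python3 lane.py; python3 cap.py 20 wrist
```

```text
tcp in dock -251.5 0.6 z 210.1 yaw err 0.0046 tilt [-0.0002  0.0001] F [-0.4  0.5 -4.1] w 16.8
22.6 [426.5  26.4 210.1] [-0.4  0.5 -4.1] [-0.08  0.25  1.83  0.    1.06  1.43]
```

View pics/wrist20.png

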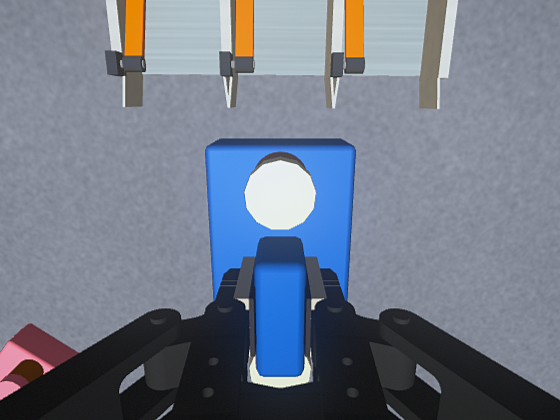

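{"name": "drive_tool", "arguments": {
  "commands": [
    {"travel":[0.06,0,4.5],"twist":[0,0,0.003],"gripper":1.0},
    {"travel":[0,0,4.5],"twist":[0,0,0],"gripper":1.0},
    {"travel":[0,0,3.5],"twist":[0,0,0],"gripper":1.0},
    {"travel":[0,0,2.2],"twist":[0,0,0],"gripper":1.0},
    {"travel":[0,0,0],"twist":[0,0,0],"gripper":1.0},
    {"travel":[0,0,0],"twist":[0,0,0],"gripper":1.0}
  ]
}}

```text
t: 23.4
tool_pos: [427.0, 25.7, 63.7]
eef_rot: [-2.281, 2.16, -0.001]
force: [0.0, -0.3, -4.6]
grip_width: 17.0
```

```bash
python3 lane.py; python3 cap.py 21 wrist
```

```text
tcp in dock -251.0 -0.1 z 63.7 yaw err -0.0011 tilt [0.0004 0.    ] F [ 0.  -0.3 -4.6] w 17.0
23.4 [427.   25.7  63.7] [ 0.  -0.3 -4.6] [-0.08  0.51  2.    0.    0.64  1.44]
```

View pics/wrist21.png

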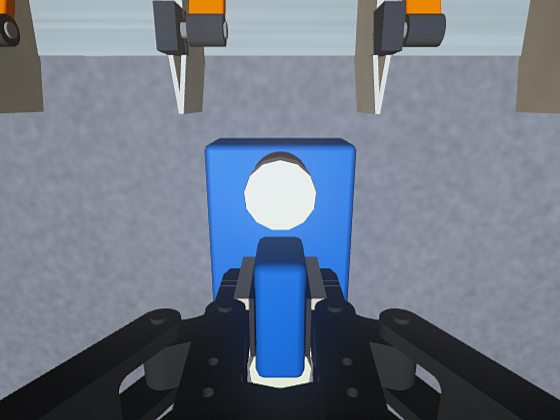

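Aligned with the middle lane, so I'll slide in.

{"name": "drive_tool", "arguments": {
  "commands": [
    {"travel":[0,-2.3,0],"twist":[0,0,0],"gripper":1.0},
    {"travel":[0,-2.3,0],"twist":[0,0,0],"gripper":1.0},
    {"travel":[0,-2.3,0],"twist":[0,0,0],"gripper":1.0},
    {"travel":[0,-2.3,0],"twist":[0,0,0],"gripper":1.0},
    {"travel":[0,-2.3,0],"twist":[0,0,0],"gripper":1.0},
    {"travel":[0,0,0],"twist":[0,0,0],"gripper":1.0}
  ]
}}

```text
t: 24.2
tool_pos: [543.5, 31.6, 64.1]
eef_rot: [-2.279, 2.16, -0.004]
force: [-0.7, 0.0, -4.5]
grip_width: 17.1
```

```bash
python3 lane.py; python3 cap.py 22 wrist
```

```text
tcp in dock -134.4 -0.7 z 64.1 yaw err -0.002 tilt [ 0.003  -0.0001] F [-0.7  0.  -4.5] w 17.1
24.2 [543.5  31.6  64.1] [-0.7  0.  -4.5] [-0.05  0.6   1.72  0.    0.82  1.47]
```

View pics/wrist22.png

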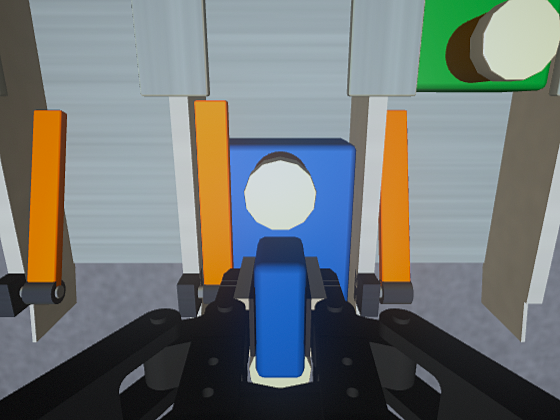

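{"name": "drive_tool", "arguments": {
  "commands": [
    {"travel":[-0.05,-2.3,0.05],"twist":[0,0,0],"gripper":1.0},
    {"travel":[0,-2.3,0.05],"twist":[0,0,0],"gripper":1.0},
    {"travel":[0,-2.3,0],"twist":[0,0,0],"gripper":1.0},
    {"travel":[0,-2.3,0],"twist":[0,0,0],"gripper":1.0},
    {"travel":[0,-2.2,0],"twist":[0,0,0],"gripper":1.0},
    {"travel":[0,-1.2,0],"twist":[0,0,0],"gripper":1.0},
    {"travel":[0,-0.6,0.1],"twist":[0,0,0],"gripper":1.0},
    {"travel":[0,-0.3,0],"twist":[0,0,0],"gripper":1.0},
    {"travel":[0,0,0],"twist":[0,0,0],"gripper":1.0}
  ]
}}

```text
t: 25.38
tool_pos: [675.9, 39.1, 61.1]
eef_rot: [2.279, -2.162, -0.001]
force: [-0.4, 0.0, -4.6]
grip_width: 17.1
```

```bash
python3 lane.py
```

```text
tcp in dock -1.8 -0.6 z 61.1 yaw err -0.0027 tilt [-0.0004  0.    ] F [-0.4  0.  -4.6] w 17.1
```

{"name": "drive_tool", "arguments": {
  "commands": [
    {"travel":[0,-0.3,0],"twist":[0,0,0],"gripper":1.0},
    {"travel":[0,-0.2,0],"twist":[0,0,0],"gripper":1.0},
    {"travel":[0,0,0],"twist":[0,0,0],"gripper":1.0}
  ]
}}

```text
t: 25.75
tool_pos: [679.3, 39.3, 60.9]
eef_rot: [2.277, -2.16, -0.004]
force: [-11.0, -1.0, 1.9]
grip_width: 17.1
```

```bash
python3 lane.py; python3 cap.py 23 wrist
```

```text
tcp in dock 1.7 -0.6 z 60.9 yaw err -0.0026 tilt [-0.004  -0.0001] F [-11.   -1.    1.9] w 17.1
25.75 [679.3  39.3  60.9] [-11.   -1.    1.9] [-0.03  0.75  1.35 -0.    1.04  1.49]
```

View pics/wrist23.png

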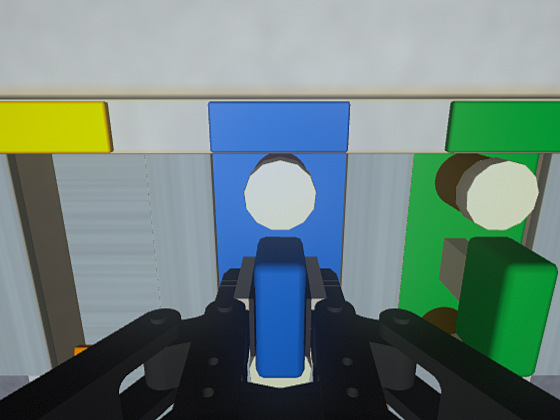

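At the stop with −11 N. The neighbouring bar has room for opening to 5 cm. I'll release, lift and look.

{"name": "drive_tool", "arguments": {
  "commands": [
    {"travel":[0,0,0],"twist":[0,0,0],"gripper":5.0},
    {"travel":[0,0,0],"twist":[0,0,0],"gripper":5.0},
    {"travel":[0,0,0],"twist":[0,0,0],"gripper":5.0},
    {"travel":[0,0,-3],"twist":[0,0,0],"gripper":5.0},
    {"travel":[0,0,-5],"twist":[0,0,0],"gripper":5.0},
    {"travel":[0,0,-5],"twist":[0,0,0],"gripper":6.0},
    {"travel":[0,3,-5],"twist":[0,0,0],"gripper":6.0},
    {"travel":[0,4,-4],"twist":[0,0,0],"gripper":6.0},
    {"travel":[0,0,0],"twist":[0,0,0],"gripper":6.0},
    {"travel":[0,0,0],"twist":[0,0,0],"gripper":6.0}
  ]
}}

```text
t: 27.05
tool_pos: [611.5, 35.7, 281.0]
eef_rot: [-2.279, 2.162, -0.0]
force: [-0.2, 0.5, -0.1]
grip_width: 59.9
```

```bash
cat > chk.py <<'E'
from meas import *
def chk(tag):
    c,st=load("wrist",tag)
    from lane import ex,ey,O
    for col,y in(("green",-86),("blue",0),("yellow",86)):
        h=O+y*ey; print(col,"expected home",h.round(1))
        try: cas(c,st,col,h,80)
        except Exception as e: print("  none")
    P=cloud(c,st);m=masks(c["image"])["orange"]>0
    q=P[m]; q=q[~np.isnan(q[:,0])]; d=(q[:,:2]-O); X,Y=d@ex,d@ey
    for y0 in(-86,0,86):
        s=(abs(Y-y0-29)<15)&(abs(X+105)<60)
        if s.sum(): print(y0,"catch x",X[s].min().round(0),X[s].max().round(0),"z tip",np.median(q[s][X[s]>X[s].max()-8][:,2]).round(1))
chk(sys.argv[1])
E
python3 cap.py 24 wrist; python3 chk.py 24
```

```text
27.05 [611.5  35.7 281. ] [-0.2  0.5 -0.1] [-0.04  0.43  1.31  0.    1.4   1.48]
tcp in dock -66.2 -0.4 z 280.3 yaw err -0.0027 tilt [-0.0009  0.0001] F [ 0.2 -0.5 -0.1] w 60.0
green expected home [682.4 -46.1]
green bar ctr [682.2 -43.5] size [45. 20.] ang 3.0 zmed 91.5
  bar yaw 3.0
  caps [[722.2 -43.6]
 [642.5 -47.2]] mid [682.3 -45.4] dist 79.9 yaw 2.61
  base ctr [682.5 -48.3] [109.   58.3] yaw 3.1
blue expected home [677.6  39.8]
blue bar ctr [677.8  39.6] size [45. 17.] ang 3.0 zmed 91.6
  bar yaw 3.0
  caps [[717.7  41.7]
 [637.9  37.5]] mid [677.8  39.6] dist 79.9 yaw 3.02
  base ctr [677.8  39.8] [109.   58.9] yaw 3.0
yellow expected home [672.8 125.6]
  none
-86 catch x -145.0 -65.0 z tip 19.5
0 catch x -145.0 -66.0 z tip 19.4
86 catch x -145.0 -65.0 z tip 19.3
```

View pics/wrist24.png

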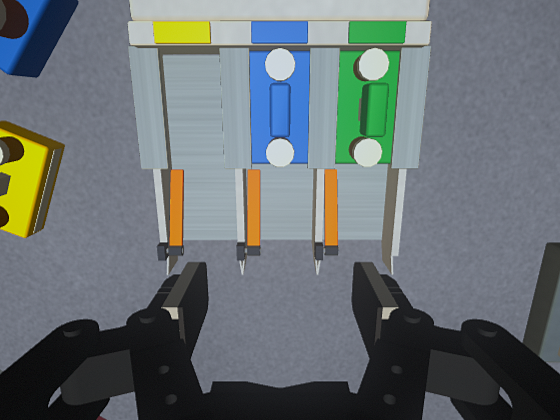

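Blue and green are both home with catches down. The yellow is still in place at left. I'll go over to it and turn towards its yaw.

{"name": "drive_tool", "arguments": {
  "commands": [
    {"travel":[-4.94,-0.33,0],"twist":[0,0,0],"gripper":6.0},
    {"travel":[-4.94,-0.33,0],"twist":[0,0,0],"gripper":6.0},
    {"travel":[-4.94,-0.33,0],"twist":[0,0,0],"gripper":6.0},
    {"travel":[-4.94,-0.33,0],"twist":[0,0,0],"gripper":6.0},
    {"travel":[-4.94,-0.33,0],"twist":[0,0,0],"gripper":6.0},
    {"travel":[-4.94,-0.33,0],"twist":[0,0,0],"gripper":6.0},
    {"travel":[0,0,0],"twist":[0,0,0.136],"gripper":6.0},
    {"travel":[0,0,0],"twist":[0,0,0.136],"gripper":6.0},
    {"travel":[0,0,0],"twist":[0,0,0.136],"gripper":6.0},
    {"travel":[0,0,0],"twist":[0,0,0],"gripper":6.0},
    {"travel":[0,0,0],"twist":[0,0,0],"gripper":6.0}
  ]
}}

```text
t: 28.48
tool_pos: [615.6, 332.7, 280.2]
eef_rot: [1.797, -2.575, -0.0]
force: [0.5, 0.2, -0.1]
grip_width: 60.1
```

```bash
python3 cap.py 25 wrist; python3 - <<'E'
from meas import *
c,st=load("wrist",25)
cas(c,st,"yellow",(585,333))
rel(st,(585.7,333,60),Rdown(np.radians(-110)))
E
```

```text
28.475 [615.6 332.7 280.2] [ 0.5  0.2 -0.1] [0.41 0.57 1.07 0.   1.5  2.33]
yellow bar ctr [587.  333.1] size [16. 45.] ang 70.7 zmed 91.6
  bar yaw -19.3
  caps [[623.3 319. ]
 [547.9 346.3]] mid [585.6 332.6] dist 80.2 yaw -19.85
  base ctr [585.6 332.8] [ 67.8 109.1] yaw -20.0
travel cm (tool axes) [ 0.99  2.8  22.02] twist [ 0.001 -0.001 -0.003]
```

View pics/wrist25.png

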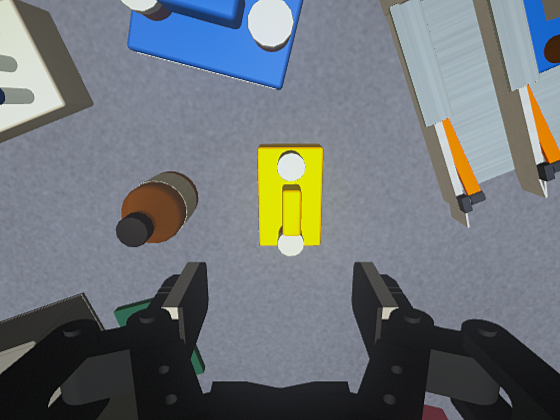

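{"name": "drive_tool", "arguments": {
  "commands": [
    {"travel":[0.99,2.8,0],"twist":[0,0,0],"gripper":6.0},
    {"travel":[0,0,5],"twist":[0,0,0],"gripper":6.0},
    {"travel":[0,0,5],"twist":[0,0,0],"gripper":6.0},
    {"travel":[0,0,5],"twist":[0,0,0],"gripper":6.0},
    {"travel":[0,0,3.5],"twist":[0,0,0],"gripper":6.0},
    {"travel":[0,0,2.3],"twist":[0,0,0],"gripper":6.0},
    {"travel":[0,0,1.3],"twist":[0,0,0],"gripper":6.0},
    {"travel":[0,0,0],"twist":[0,0,0],"gripper":6.0},
    {"travel":[0,0,0],"twist":[0,0,0],"gripper":6.0}
  ]
}}

```text
t: 29.65
tool_pos: [586.4, 333.4, 61.2]
eef_rot: [-1.794, 2.577, -0.0]
force: [0.2, -0.2, 0.3]
grip_width: 59.9
```

```bash
python3 cap.py 26 wrist
```

```text
29.65 [586.4 333.4  61.2] [ 0.2 -0.2  0.3] [0.43 0.74 1.37 0.   1.03 2.35]
```

View pics/wrist26.png

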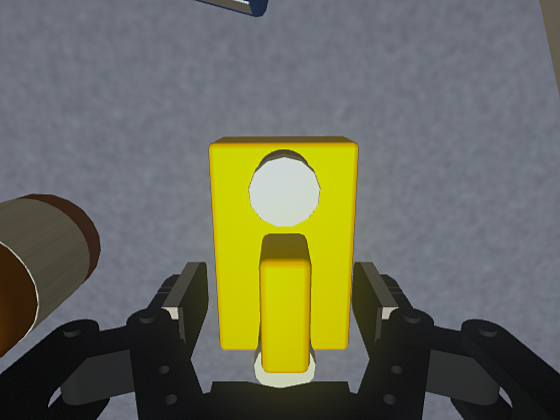

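{"name": "drive_tool", "arguments": {
  "commands": [
    {"travel":[0,0,0],"twist":[0,0,0],"gripper":1.0},
    {"travel":[0,0,0],"twist":[0,0,0],"gripper":1.0},
    {"travel":[0,0,0],"twist":[0,0,0],"gripper":1.0},
    {"travel":[0,0,0],"twist":[0,0,0],"gripper":1.0},
    {"travel":[0,0,0],"twist":[0,0,0],"gripper":1.0},
    {"travel":[0,0,-2],"twist":[0,0,0],"gripper":1.0},
    {"travel":[0,0,-4],"twist":[0,0,0],"gripper":1.0},
    {"travel":[0,0,-5],"twist":[0,0,0],"gripper":1.0},
    {"travel":[0,0,-4],"twist":[0,0,0],"gripper":1.0},
    {"travel":[0,0,0],"twist":[0,0,0],"gripper":1.0}
  ],
  "grip_force": 70
}}

```text
t: 30.95
tool_pos: [587.3, 334.0, 214.8]
eef_rot: [-1.79, 2.573, -0.002]
force: [0.2, -0.0, -4.6]
grip_width: 16.7
```

{"name": "drive_tool", "arguments": {
  "commands": [
    {"travel":[4.41,1.27,0],"twist":[0,0,0],"gripper":1.0},
    {"travel":[4.41,1.27,0],"twist":[0,0,0],"gripper":1.0},
    {"travel":[4.41,1.27,0],"twist":[0,0,0],"gripper":1.0},
    {"travel":[4.41,1.27,0],"twist":[0,0,0],"gripper":1.0},
    {"travel":[4.41,1.27,0],"twist":[0,0,0],"gripper":1.0},
    {"travel":[4.41,1.27,0],"twist":[0,0,0],"gripper":1.0},
    {"travel":[0,0,0],"twist":[0,0,-0.137],"gripper":1.0},
    {"travel":[0,0,0],"twist":[0,0,-0.137],"gripper":1.0},
    {"travel":[0,0,0],"twist":[0,0,-0.137],"gripper":1.0},
    {"travel":[0,0,0],"twist":[0,0,0],"gripper":1.0},
    {"travel":[0,0,0],"twist":[0,0,0],"gripper":1.0}
  ]
}}

```text
t: 32.33
tool_pos: [422.1, 111.6, 210.0]
eef_rot: [2.279, -2.162, -0.001]
force: [-0.1, -1.5, -3.0]
grip_width: 17.1
```

```bash
python3 lane.py; python3 cap.py 27 wrist
```

```text
tcp in dock -251.1 85.9 z 210.0 yaw err -0.0028 tilt [-0.0005 -0.    ] F [-0.1 -1.5 -3. ] w 17.1
32.325 [422.1 111.6 210. ] [-0.1 -1.5 -3. ] [0.12 0.26 1.81 0.   1.07 1.64]
```

View pics/wrist27.png

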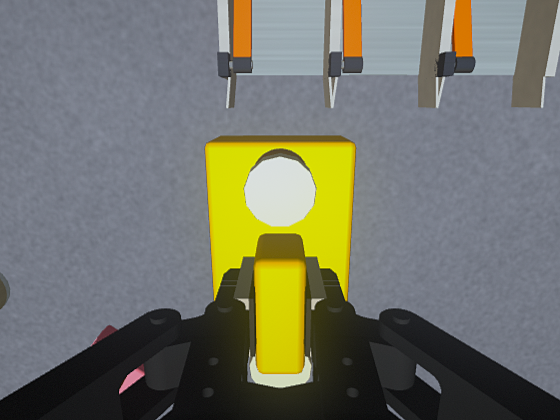

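{"name": "drive_tool", "arguments": {
  "commands": [
    {"travel":[0,0,4.5],"twist":[0,0,-0.003],"gripper":1.0},
    {"travel":[0,0,4.5],"twist":[0,0,0],"gripper":1.0},
    {"travel":[0,0,3.5],"twist":[0,0,0],"gripper":1.0},
    {"travel":[0,0,2.1],"twist":[0,0,0],"gripper":1.0},
    {"travel":[0,0,0],"twist":[0,0,0],"gripper":1.0},
    {"travel":[0,0,0],"twist":[0,0,0],"gripper":1.0}
  ]
}}

```text
t: 33.12
tool_pos: [422.8, 111.6, 64.8]
eef_rot: [-2.285, 2.156, -0.001]
force: [0.6, 0.3, -3.6]
grip_width: 17.1
```

```bash
python3 lane.py; python3 cap.py 28 wrist
```

```text
tcp in dock -250.5 85.9 z 64.8 yaw err 0.0026 tilt [0.0008 0.0001] F [ 0.6  0.3 -3.6] w 17.1
33.125 [422.8 111.6  64.8] [ 0.6  0.3 -3.6] [0.12 0.51 1.97 0.   0.65 1.63]
```

View pics/wrist28.png

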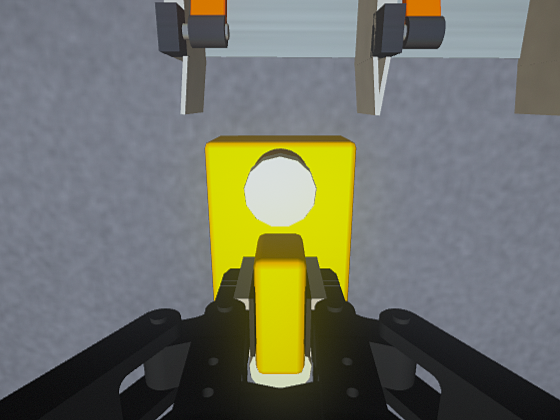

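{"name": "drive_tool", "arguments": {
  "commands": [
    {"travel":[0,-2.3,0.1],"twist":[0,0,0],"gripper":1.0},
    {"travel":[0,-2.3,0],"twist":[0,0,0],"gripper":1.0},
    {"travel":[0,-2.3,0],"twist":[0,0,0],"gripper":1.0},
    {"travel":[0,-2.3,0],"twist":[0,0,0],"gripper":1.0},
    {"travel":[0,-2.3,0],"twist":[0,0,0],"gripper":1.0},
    {"travel":[0,0,0],"twist":[0,0,0],"gripper":1.0}
  ]
}}

```text
t: 33.92
tool_pos: [539.2, 118.5, 64.3]
eef_rot: [-2.283, 2.154, -0.003]
force: [0.3, 0.6, -3.4]
grip_width: 17.2
```

```bash
python3 lane.py; python3 cap.py 29 wrist
```

```text
tcp in dock -133.8 86.2 z 64.3 yaw err 0.0028 tilt [0.0033 0.0003] F [ 0.3  0.6 -3.4] w 17.2
33.925 [539.2 118.5  64.3] [ 0.3  0.6 -3.4] [ 0.11  0.61  1.7  -0.    0.83  1.62]
```

View pics/wrist29.png

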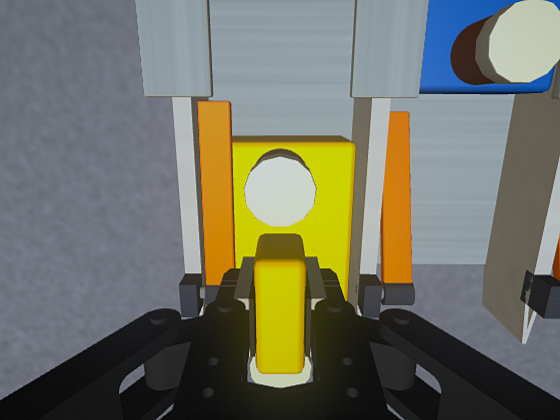

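{"name": "drive_tool", "arguments": {
  "commands": [
    {"travel":[0,-2.3,0.05],"twist":[0,0,0],"gripper":1.0},
    {"travel":[0,-2.3,0.05],"twist":[0,0,0],"gripper":1.0},
    {"travel":[0,-2.3,0],"twist":[0,0,0],"gripper":1.0},
    {"travel":[0,-2.3,0],"twist":[0,0,0],"gripper":1.0},
    {"travel":[0,-2.2,0],"twist":[0,0,0],"gripper":1.0},
    {"travel":[0,-1.2,0],"twist":[0,0,0],"gripper":1.0},
    {"travel":[0,-0.6,0.1],"twist":[0,0,0],"gripper":1.0},
    {"travel":[0,-0.3,0],"twist":[0,0,0],"gripper":1.0},
    {"travel":[0,0,0],"twist":[0,0,0],"gripper":1.0}
  ]
}}

```text
t: 35.1
tool_pos: [671.5, 126.2, 61.1]
eef_rot: [2.286, -2.155, -0.0]
force: [-0.1, -0.1, -4.3]
grip_width: 16.7
```

```bash
python3 lane.py
```

```text
tcp in dock -1.3 86.7 z 61.1 yaw err 0.0034 tilt [-0.0004 -0.0001] F [-0.1 -0.1 -4.3] w 16.7
```

{"name": "drive_tool", "arguments": {
  "commands": [
    {"travel":[0,-0.3,0],"twist":[0,0,0],"gripper":1.0},
    {"travel":[0,-0.2,0],"twist":[0,0,0],"gripper":1.0},
    {"travel":[0,0,0],"twist":[0,0,0],"gripper":1.0}
  ]
}}

```text
t: 35.48
tool_pos: [673.5, 126.5, 60.8]
eef_rot: [2.282, -2.152, -0.007]
force: [-18.1, 0.3, 6.9]
grip_width: 17.0
```

```bash
python3 lane.py; python3 cap.py 30 wrist
```

```text
tcp in dock 0.7 86.8 z 60.8 yaw err 0.0031 tilt [-0.0068 -0.0004] F [-18.1   0.3   6.9] w 17.0
35.475 [673.5 126.5  60.8] [-18.1   0.3   6.9] [0.1  0.76 1.33 0.   1.06 1.61]
```

View pics/wrist30.png

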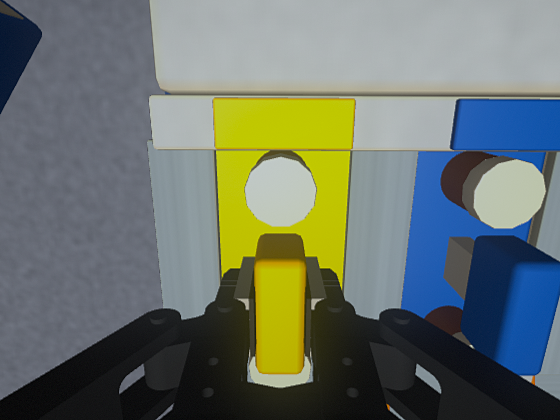

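At the stop with −18 N. I'll release and check.

{"name": "drive_tool", "arguments": {
  "commands": [
    {"travel":[0,0,0],"twist":[0,0,0],"gripper":5.0},
    {"travel":[0,0,0],"twist":[0,0,0],"gripper":5.0},
    {"travel":[0,0,0],"twist":[0,0,0],"gripper":5.0},
    {"travel":[0,0,-3],"twist":[0,0,0],"gripper":5.0},
    {"travel":[0,0,-5],"twist":[0,0,0],"gripper":5.0},
    {"travel":[0,0,-5],"twist":[0,0,0],"gripper":8.0},
    {"travel":[3,3,-5],"twist":[0,0,0],"gripper":8.0},
    {"travel":[4,4,-4],"twist":[0,0,0],"gripper":8.0},
    {"travel":[2,0,0],"twist":[0,0,0],"gripper":8.0},
    {"travel":[0,0,0],"twist":[0,0,0],"gripper":8.0}
  ]
}}

```text
t: 36.78
tool_pos: [617.6, 37.1, 274.8]
eef_rot: [-2.284, 2.157, -0.001]
force: [0.3, -0.2, -0.0]
grip_width: 79.5
```

```bash
python3 cap.py 31 wrist; python3 chk.py 31
```

```text
36.775 [617.6  37.1 274.8] [ 0.3 -0.2 -0. ] [-0.04  0.45  1.3  -0.    1.39  1.48]
tcp in dock -60.1 1.6 z 274.2 yaw err 0.0023 tilt [-0.0007  0.0003] F [-0.1  0.7  0. ] w 80.2
green expected home [682.4 -46.1]
green bar ctr [682.5 -43.5] size [45. 20.] ang 3.0 zmed 91.5
  bar yaw 3.0
  caps [[722.5 -43.3]
 [642.6 -47.1]] mid [682.5 -45.2] dist 79.9 yaw 2.79
  base ctr [682.7 -48.4] [109.5  58.3] yaw 3.1
blue expected home [677.6  39.8]
blue bar ctr [677.8  39.6] size [45. 17.] ang 3.3 zmed 91.5
  bar yaw 3.3
  caps [[717.5  41.4]
 [637.8  37.4]] mid [677.7  39.4] dist 79.7 yaw 2.89
  base ctr [677.7  39.7] [109.5  58.9] yaw 3.1
yellow expected home [672.8 125.6]
yellow bar ctr [673.2 126.7] size [44. 17.] ang 2.1 zmed 91.5
  bar yaw 2.1
  caps [[712.9 128.4]
 [633.3 123.8]] mid [673.1 126.1] dist 79.7 yaw 3.27
  base ctr [672.7 127.9] [109.3  58.6] yaw 3.1
-86 catch x -144.0 -65.0 z tip 19.2
0 catch x -144.0 -65.0 z tip 19.3
86 catch x -145.0 -65.0 z tip 19.1
```

View pics/wrist31.png

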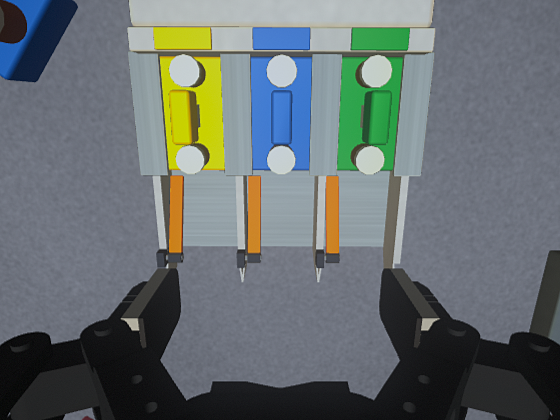

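All three are home with catches down. Now the valve: I'll measure the marker from above.

{"name": "drive_tool", "arguments": {
  "commands": [
    {"travel":[5.24,2.01,0],"twist":[0,0,0],"gripper":8.0},
    {"travel":[5.24,2.01,0],"twist":[0,0,0],"gripper":8.0},
    {"travel":[5.24,2.01,0],"twist":[0,0,0],"gripper":8.0},
    {"travel":[5.24,2.01,0],"twist":[0,0,0],"gripper":8.0},
    {"travel":[5.24,2.01,0],"twist":[0,0,0],"gripper":8.0},
    {"travel":[5.24,2.01,0],"twist":[0,0,0],"gripper":8.0},
    {"travel":[5.24,2.01,0],"twist":[0,0,0],"gripper":8.0},
    {"travel":[0,0,0],"twist":[0,0,0],"gripper":8.0},
    {"travel":[0,0,0],"twist":[0,0,0],"gripper":8.0}
  ]
}}

```text
t: 37.95
tool_pos: [498.9, -335.4, 273.8]
eef_rot: [-2.286, 2.155, 0.003]
force: [-0.1, 0.4, -0.3]
grip_width: 80.4
```

```bash
python3 cap.py 32 wrist; python3 - <<'E'
from meas import *
c,st=load("wrist",32); im=c["image"]; P=cloud(c,st); save("v32",im,(200,60,360,320),3)
# valve body extents by cloud z 30-41
B=(P[...,2]>30)&(P[...,2]<41)&(abs(P[...,0]-466)<100)&(abs(P[...,1]+337)<60)
px=np.argwhere(B)[:,::-1]; pts=np.array([onplane(c,u,v,36,st)[:2] for u,v in px],np.float32); r=cv2.minAreaRect(pts); print("body",r)
m=masks(im)["red"]>0
N,l,s,ce=cv2.connectedComponentsWithStats(m.astype(np.uint8))
for i in range(1,N):
    if s[i,4]>20: print("red",ce[i],s[i],np.nanmedian(P[l==i],0).round(1))
E
```

```text
37.95 [ 498.9 -335.4  273.8] [-0.1  0.4 -0.3] [-0.69  0.42  1.35  0.    1.37  0.82]
body ((476.40264892578125, -337.06597900390625), (169.78907775878906, 79.05706787109375), 2.2447686195373535)
red [263.536 223.32 ] [257 219  14  10 125] [ 474.2 -323.2  126.2]
```

View pics/v32.png

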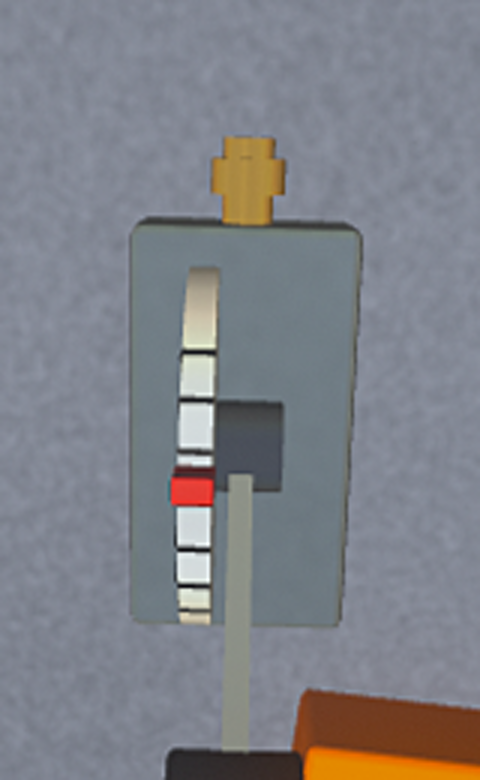

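```bash
python3 - <<'E'
from meas import *
yaw=.035; ex=np.array([np.cos(yaw),np.sin(yaw)]); ey=np.array([-ex[1],ex[0]]); V=np.array([466.5,-337.3])
def hit(c,st,u,v,r):
    o,d=ray(c,u,v,st); ox,dx=(o[:2]-V)@ex,d[:2]@ex; oz,dz=o[2]-45,d[2]
    A=dx*dx+dz*dz;Bq=2*(ox*dx+oz*dz);C=ox*ox+oz*oz-r*r
    t=(-Bq-np.sqrt(Bq*Bq-4*A*C))/(2*A); p=o+d*t
    return np.arctan2((p[:2]-V)@ex,p[2]-45),p
for tag in (2,7,32):
    c,st=load("wrist",tag); P=cloud(c,st); im=c["image"].astype(int)
    m=(im[...,2]>200)&(im[...,1]<90)&(im[...,0]<90)&(np.linalg.norm(P[...,:2]-[474,-322],axis=-1)<25)
    v,u=np.nonzero(m); a,p=hit(c,st,u.mean(),v.mean(),82); e=[hit(c,st,u.mean(),q,82)[0] for q in (v.min()-.5,v.max()+.5)]
    print(tag,u.mean().round(1),v.mean().round(1),(v.min(),v.max()),"phi",a.round(3),"edges",np.round(e,3),p.round(1))
    B=(P[...,2]>30)&(P[...,2]<41)&(abs(P[...,0]-466)<85)&(abs(P[...,1]+337)<60)
    pts=np.array([onplane(c,x,y,36,st)[:2] for y,x in np.argwhere(B)]); l=(pts-V)@ex;w=(pts-V)@ey
    s=abs(w)>18; print("  body x ext",np.percentile(l[s],[.5,99.5]).round(1),"y ext",np.percentile(w,[.5,99.5]).round(1))
    g=P[(P[...,2]>100)&(np.linalg.norm(P[...,:2]-V,axis=-1)<130)&(im.sum(-1)<150)]
    if len(g): gl=(g[:,:2]-V)@ex; print("  grip cloud",np.percentile(gl,[1,99]).round(1),np.percentile((g[:,:2]-V)@ey,[1,50,99]).round(1),np.nanmax(g[:,2]).round(1))
E
```

```text
2 266.1 194.5 (np.int64(191), np.int64(198)) phi 0.096 edges [0.139 0.051] [ 473.8 -322.7  126.6]
  body x ext [-74.1  72.3] y ext [-39.   39.6]
  grip cloud [ 7.  68.5] [-64.    2.7  68.9] 394.0
7 261.6 185.5 (np.int64(182), np.int64(189)) phi 0.094 edges [0.134 0.052] [ 473.7 -323.   126.6]
  body x ext [-74.6  72.4] y ext [-39.   39.5]
  grip cloud [-72.1  21.2] [-67.    0.1  65.9] 379.5
32 263.5 223.5 (np.int64(220), np.int64(227)) phi 0.099 edges [0.14  0.057] [ 474.1 -323.   126.6]
  body x ext [-74.4  72.8] y ext [-39.   38.9]
  grip cloud [-73.1  52.5] [-65.    3.2  67.5] 367.2
```

```bash
python3 - <<'E'
from meas import *
for tag in(7,32):
    c,st=load("wrist",tag); im=c["image"]; 
    save(f"g{tag}",im,(230,255,330,345),6)
E
python3 - <<'E'
import sys; sys.path.insert(0,'.')
from meas import *
c,st=load("wrist",7)
g=c["image"].max(-1)[:,265:290].mean(1)
print(g[262:312].round(0))
c,st=load("wrist",32); g=c["image"].max(-1)[:,262:285].mean(1); print(g[300:350].round(0))
E
```

```text
[142. 142. 142. 141. 141. 141. 141. 142. 141. 143. 153.  89.  42.  46.
  48.  49.  50.  50.  51.  51.  52.  53.  55.  56.  57.  60.  62.  65.
  66.  65.  64.  63.  61.  59.  57.  57.  56.  56.  55.  50.  74. 139.
 147. 142. 141. 141. 142. 142. 142. 143.]
[145. 144. 144. 143. 142. 143. 143. 143. 147. 132.  73.  44.  46.  48.
  49.  49.  50.  50.  51.  52.  52.  52.  54.  56.  57.  59.  61.  63.
  66.  66.  64.  63.  61.  59.  57.  56.  55.  55.  52.  44. 121. 149.
 147. 143. 143. 143. 144. 143. 143. 144.]
```

View pics/g7.png

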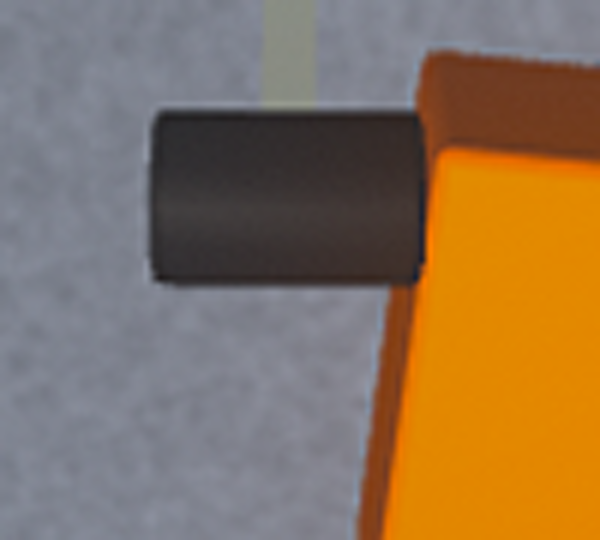

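```bash
python3 - <<'E'
from meas import *
yaw=.035; ex=np.array([np.cos(yaw),np.sin(yaw)]); V=np.array([466.5,-337.3])
for tag,u,v in((7,278,287.5),(32,278,324.5)):
    c,st=load("wrist",tag); p=onplane(c,u,v,132.8,st); print(tag,p.round(1),"rel x",((p[:2]-V)@ex).round(1))
E
```

```text
7 [ 382.4 -340.4  132.8] rel x -84.2
32 [ 382.7 -340.4  132.8] rel x -83.8
```

{"name": "drive_tool", "arguments": {
  "commands": [
    {"travel":[-0.09,5.8,0],"twist":[0,0,0],"gripper":8.0},
    {"travel":[-0.09,5.8,0],"twist":[0,0,0.023],"gripper":8.0},
    {"travel":[0,0,5],"twist":[0,0,0],"gripper":8.0},
    {"travel":[0,0,5],"twist":[0,0,0],"gripper":8.0},
    {"travel":[0,0,4],"twist":[0,0,0],"gripper":8.0},
    {"travel":[0,0,2],"twist":[0,0,0],"gripper":8.0},
    {"travel":[0,0,0],"twist":[0,0,0],"gripper":8.0},
    {"travel":[0,0,0],"twist":[0,0,0],"gripper":8.0}
  ]
}}

```text
t: 39.0
tool_pos: [383.3, -341.0, 115.7]
eef_rot: [2.262, -2.18, 0.001]
force: [0.0, -0.1, 0.6]
grip_width: 79.9
```

```bash
python3 cap.py 33 wrist
```

```text
39.0 [ 383.3 -341.   115.7] [ 0.  -0.1  0.6] [-0.84  0.49  1.75  0.    0.9   0.69]
```

View pics/wrist33.png

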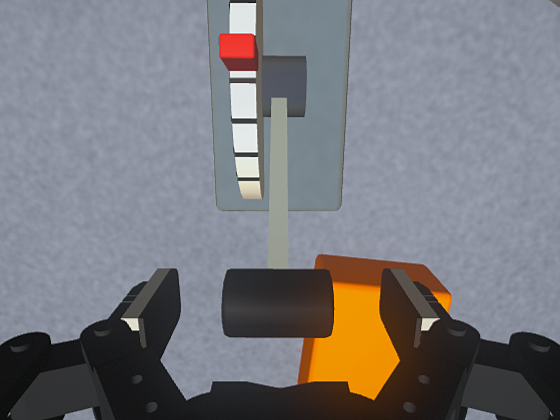

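{"name": "drive_tool", "arguments": {
  "commands": [
    {"travel":[0,0,0],"twist":[0,0,0],"gripper":3.0},
    {"travel":[0,0,0],"twist":[0,0,0],"gripper":3.0},
    {"travel":[0,0,0],"twist":[0,0,0],"gripper":3.0},
    {"travel":[0,0,0],"twist":[0,0,0],"gripper":3.0},
    {"travel":[0,0,0],"twist":[0,0,0],"gripper":3.0}
  ],
  "grip_force": 35
}}

```text
t: 39.67
tool_pos: [382.5, -340.4, 115.6]
eef_rot: [-2.26, 2.181, 0.001]
force: [0.4, 10.7, 14.8]
grip_width: 39.4
```

```bash
python3 cap.py 34 wrist;python3 -c "
from h import *
from plant import robot
print(robot.observe())"
```

```text
39.675 [ 382.5 -340.4  115.6] [ 0.4 10.7 14.8] [-0.84  0.49  1.75  0.    0.9   0.69]
{'t': 39.725, 'joint_pos': array([-8.44519541e-01,  4.91607892e-01,  1.75245819e+00,  1.16868217e-03,
        8.98003862e-01,  6.90168805e-01]), 'joint_vel': array([ 0.00233837,  0.0001925 , -0.00091198, -0.00126704, -0.00021313,
       -0.00126023]), 'joint_efforts': array([ -3.72522555, -68.33453894, -26.83417082,  -1.78463761,
        -2.13846803,  -0.25924022]), 'tool_pos': array([ 382.51832099, -340.44176938,  115.56053628]), 'eef_rot': array([-2.25970650e+00,  2.18114088e+00,  6.36625630e-04]), 'force': array([ 0.16071797,  9.81672484, 15.43428028]), 'torque': array([ 1.32659021, -0.10445744, -0.21654052]), 'grip_width': 39.46726545620034}
```

{"name": "drive_tool", "arguments": {
  "commands": [
    {"travel":[0,-0.87,-0.74],"twist":[0,0,0],"gripper":3.0},
    {"travel":[0,-0.94,-0.65],"twist":[0,0,0],"gripper":3.0},
    {"travel":[0,-0.99,-0.56],"twist":[0,0,0],"gripper":3.0},
    {"travel":[0,-1.04,-0.46],"twist":[0,0,0],"gripper":3.0},
    {"travel":[0,-1.08,-0.36],"twist":[0,0,0],"gripper":3.0},
    {"travel":[0,-1.11,-0.26],"twist":[0,0,0],"gripper":3.0},
    {"travel":[0,-1.13,-0.15],"twist":[0,0,0],"gripper":3.0},
    {"travel":[0,-1.14,-0.04],"twist":[0,0,0],"gripper":3.0},
    {"travel":[0,-1.1,0.07],"twist":[0,0,0],"gripper":3.0},
    {"travel":[0,0,0],"twist":[0,0,0],"gripper":3.0},
    {"travel":[0,0,0],"twist":[0,0,0],"gripper":3.0}
  ],
  "grip_force": 35
}}

```text
t: 41.1
tool_pos: [476.8, -337.3, 146.5]
eef_rot: [-2.261, 2.181, 0.001]
force: [-0.0, 5.7, -1.6]
grip_width: 39.4
```

```bash
python3 cap.py 35 wrist scene;  python3 -c "
from cap import *
save('s35',load('scene',35)[0]['image'],(110,160,240,320),4)"
```

```text
41.15 [ 476.8 -337.3  146.5] [ 0.9  5.1 -1.7] [-0.72  0.53  1.55  0.    1.07  0.82]
```

View pics/wrist35.png

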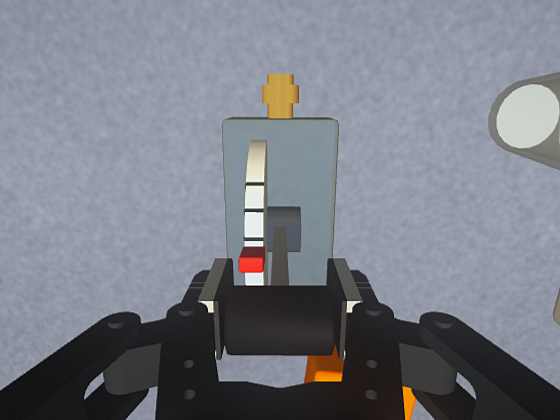

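View pics/s35.png

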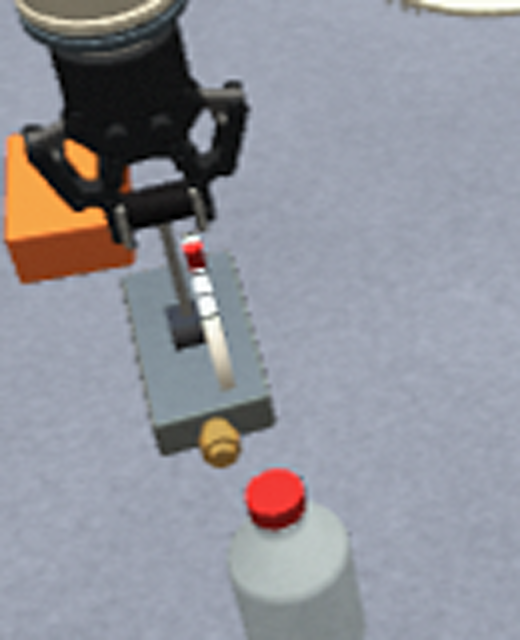

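```bash
cat > lev.py <<'E'
from meas import *
yaw=.036; ex=np.array([np.cos(yaw),np.sin(yaw)]); ey=np.array([-ex[1],ex[0]])
def hit(c,st,u,v,r,hx):
    V=np.array([hx,-337.3])
    o,d=ray(c,u,v,st); ox,dx=(o[:2]-V)@ex,d[:2]@ex; oz,dz=o[2]-45,d[2]
    A=dx*dx+dz*dz;Bq=2*(ox*dx+oz*dz);C=ox*ox+oz*oz-r*r
    t=(-Bq-np.sqrt(Bq*Bq-4*A*C))/(2*A); p=o+d*t
    return np.arctan2((p[:2]-V)@ex,p[2]-45),p
def lever(tag,cols,rows):
    c,st=load("wrist",tag); im=c["image"].astype(int)
    g=c["image"].max(-1)[:,cols[0]:cols[1]].mean(1); r=np.arange(rows[0],rows[1]); d=g[r]<85
    # subpixel edges
    lo=r[d].min();hi=r[d].max(); print("grip rows",lo,hi,g[lo-2:lo+2].round(),g[hi-1:hi+3].round())
    # tangent rays -> mean of angles approx = centre ray
    K=c["K"]; f=lambda v:np.arctan((v-K[1,2])/K[1,1]); vc=K[1,2]+K[1,1]*np.tan((f(lo-.5)+f(hi+.5))/2)
    m=(im[...,2]>190)&(im[...,1]<60)&(im[...,0]<60); N,l,s,ce=cv2.connectedComponentsWithStats(m.astype(np.uint8)); 
    k=[i for i in range(1,N) if s[i,4]>40]; print("red comps",[(ce[i].round(1).tolist(),s[i].tolist()) for i in k])
    for hx in(464.3,465.5,466.5):
        a,p=hit(c,st,np.mean(cols),vc,120,hx); out=[round(a,4)]
        for i in k: out.append(round(hit(c,st,*ce[i],82,hx)[0],4))
        print("hinge",hx,"lever phi",out[0],"marker phi",out[1:],"grip",p.round(1))
if __name__=="__main__":
    lever(35,(235,265),(270,370))
    c,st=load("wrist",35); save("w35",c["image"],(200,220,370,370),4)
E
python3 lev.py
```

```text
grip rows 286 354 [212. 118.  24.  36.] [ 37.  26. 115. 159.]
red comps [([251.0, 266.0], [239, 258, 24, 14, 232])]
hinge 464.3 lever phi 0.043 marker phi [np.float64(0.1165)] grip [ 469.  -325.7  164.9]
hinge 465.5 lever phi 0.0333 marker phi [np.float64(0.1025)] grip [ 469.1 -325.7  164.9]
hinge 466.5 lever phi 0.0251 marker phi [np.float64(0.0908)] grip [ 469.1 -325.7  165. ]
```

View pics/w35.png

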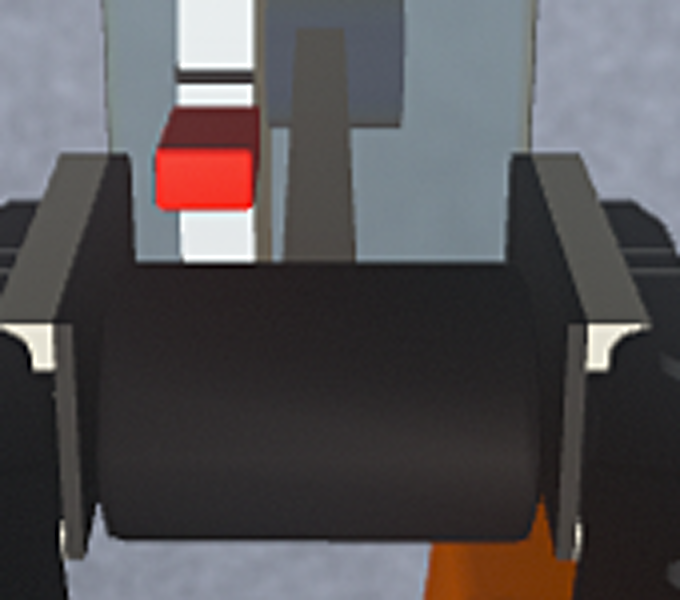

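```bash
python3 - <<'E'
from lev import *
for tag in(33,34,35):
    c,st=load("wrist",tag); g=c["image"].max(-1)[:,235:265].mean(1); r=np.arange(240,375); d=r[g[r]<70]; print(tag,d.min(),d.max())
c,st=load("wrist",34); 
K=c["K"]; f=lambda v:np.arctan((v-K[1,2])/K[1,1])
d=(270,337)
E
```

```text
33 269 336
34 268 335
35 286 354
```

The picture shows the lever about 7 mm behind the tool, having slipped in the pads: lever φ≈0.035 against marker ≈0.10. I'll grip harder and move 8 mm on.

{"name": "drive_tool", "arguments": {
  "commands": [
    {"travel":[0,0,0],"twist":[0,0,0],"gripper":3.0},
    {"travel":[0,0,0],"twist":[0,0,0],"gripper":3.0},
    {"travel":[0,-0.2,0.01],"twist":[0,0,0],"gripper":3.0},
    {"travel":[0,-0.2,0.01],"twist":[0,0,0],"gripper":3.0},
    {"travel":[0,-0.2,0.02],"twist":[0,0,0],"gripper":3.0},
    {"travel":[0,-0.2,0.02],"twist":[0,0,0],"gripper":3.0},
    {"travel":[0,0,0],"twist":[0,0,0],"gripper":3.0},
    {"travel":[0,0,0],"twist":[0,0,0],"gripper":3.0}
  ],
  "grip_force": 60
}}

```text
t: 42.2
tool_pos: [484.0, -337.0, 145.7]
eef_rot: [2.261, -2.181, -0.003]
force: [-3.9, 3.2, -2.2]
grip_width: 38.8
```

```bash
python3 cap.py 36 wrist; python3 - <<'E'
from lev import *
lever(36,(235,265),(270,370))
print("closed check"); lever(33,(235,265),(250,360))
E
```

```text
42.2 [ 484.  -337.   145.7] [-3.9  3.2 -2.2] [-0.71  0.54  1.53 -0.    1.07  0.83]
grip rows 288 356 [217. 110.  28.  37.] [ 36.  22. 149. 162.]
red comps [([250.9, 279.2], [239, 272, 24, 14, 290])]
hinge 464.3 lever phi 0.0978 marker phi [np.float64(0.1229)] grip [ 475.6 -325.5  164.4]
hinge 465.5 lever phi 0.0883 marker phi [np.float64(0.109)] grip [ 475.7 -325.5  164.5]
hinge 466.5 lever phi 0.0804 marker phi [np.float64(0.0974)] grip [ 475.7 -325.5  164.6]
closed check
grip rows 269 336 [167. 117.  55.  41.] [ 46.  36.  89. 153.]
red comps [([236.4, 44.0], [219, 34, 35, 24, 673])]
hinge 464.3 lever phi -0.7484 marker phi [np.float64(0.1255)] grip [ 382.3 -329.3  132.9]
hinge 465.5 lever phi -0.78 marker phi [np.float64(0.1106)] grip [ 380.8 -329.1  130.3]
hinge 466.5 lever phi -0.8096 marker phi [np.float64(0.0981)] grip [ 379.3 -328.9  127.8]
```

{"name": "drive_tool", "arguments": {
  "commands": [
    {"travel":[0,-0.13,0.01],"twist":[0,0,0],"gripper":3.0},
    {"travel":[0,-0.13,0.01],"twist":[0,0,0],"gripper":3.0},
    {"travel":[0,0,0],"twist":[0,0,0],"gripper":3.0},
    {"travel":[0,0,0],"twist":[0,0,0],"gripper":3.0}
  ]
}}

```text
t: 42.75
tool_pos: [486.3, -336.9, 145.3]
eef_rot: [2.261, -2.181, -0.004]
force: [-5.0, 2.8, -3.3]
grip_width: 39.1
```

```bash
python3 cap.py 37 wrist; python3 - <<'E'
from lev import *
lever(37,(235,265),(270,370))
E
```

```text
42.75 [ 486.3 -336.9  145.3] [-5.   2.8 -3.3] [-0.71  0.54  1.53 -0.    1.08  0.83]
grip rows 288 356 [230. 174.  65.  33.] [ 38.  28. 100. 155.]
red comps [([250.6, 281.8], [239, 276, 24, 12, 262])]
hinge 464.3 lever phi 0.1175 marker phi [np.float64(0.1349)] grip [ 478.  -325.4  164.2]
hinge 465.5 lever phi 0.1082 marker phi [np.float64(0.1211)] grip [ 478.  -325.4  164.3]
hinge 466.5 lever phi 0.1003 marker phi [np.float64(0.1095)] grip [ 478.1 -325.4  164.4]
```

{"name": "drive_tool", "arguments": {
  "commands": [
    {"travel":[0,0,0],"twist":[0,0,0],"gripper":8.0},
    {"travel":[0,0,0],"twist":[0,0,0],"gripper":8.0},
    {"travel":[0,0,0],"twist":[0,0,0],"gripper":8.0},
    {"travel":[0,0,0],"twist":[0,0,0],"gripper":8.0},
    {"travel":[0,0,-4],"twist":[0,0,0],"gripper":8.0},
    {"travel":[0,0,-4],"twist":[0,0,0],"gripper":8.0},
    {"travel":[0,-3,-3],"twist":[0,0,0],"gripper":8.0},
    {"travel":[0,-3,-1],"twist":[0,0,0],"gripper":8.0},
    {"travel":[0,0,0],"twist":[0,0,0],"gripper":8.0},
    {"travel":[0,0,0],"twist":[0,0,0],"gripper":8.0}
  ]
}}

```text
t: 44.05
tool_pos: [546.3, -335.2, 265.0]
eef_rot: [2.261, -2.181, -0.002]
force: [0.2, -0.3, -0.2]
grip_width: 80.0
```

```bash
python3 cap.py 38 wrist scene
```

```text
44.1 [ 546.1 -335.2  265. ] [ 0.2  0.6 -0.1] [-0.64  0.49  1.26 -0.    1.4   0.89]
```

View pics/wrist38.png

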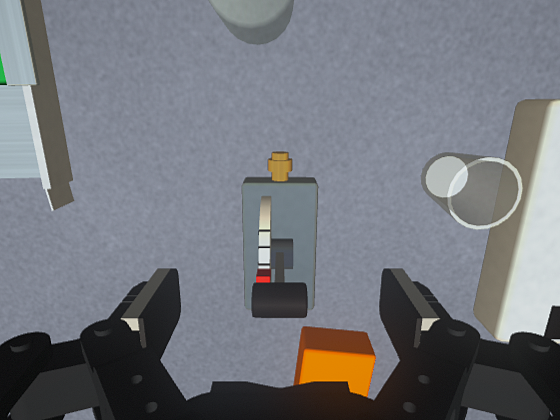

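{"name": "drive_tool", "arguments": {
  "commands": [
    {"travel":[-2.5,2,-4],"twist":[0,0,0],"gripper":8.0},
    {"travel":[-5.5,5,0],"twist":[0,0,0],"gripper":8.0},
    {"travel":[0,0,0],"twist":[0,0,-0.171],"gripper":8.0},
    {"travel":[0,0,0],"twist":[0,0,-0.171],"gripper":8.0},
    {"travel":[0,0,0],"twist":[0,0,-0.171],"gripper":8.0},
    {"travel":[0,0,0],"twist":[0,0,-0.171],"gripper":8.0},
    {"travel":[0,0,0],"twist":[0,0,-0.171],"gripper":8.0},
    {"travel":[0,0,0],"twist":[0,0,-0.171],"gripper":8.0},
    {"travel":[0,0,0],"twist":[0,0,-0.171],"gripper":8.0},
    {"travel":[0,0,0],"twist":[0,0,-0.171],"gripper":8.0},
    {"travel":[0,0,0],"twist":[0,0,-0.168],"gripper":8.0}
  ]
}}

```text
t: 45.52
tool_pos: [481.7, -266.4, 305.3]
eef_rot: [-3.141, -0.009, 0.001]
force: [-0.1, 0.1, 0.1]
grip_width: 80.1
```

{"name": "drive_tool", "arguments": {
  "commands": [
    {"travel":[0,0,0],"twist":[-0.167,0,0],"gripper":8.0},
    {"travel":[0,0,0],"twist":[-0.167,0,0],"gripper":8.0},
    {"travel":[0,0,0],"twist":[-0.166,0,0],"gripper":8.0},
    {"travel":[0,-1.7,3.1],"twist":[0,0,0],"gripper":8.0},
    {"travel":[0,-1.7,3.1],"twist":[0,0,0],"gripper":8.0},
    {"travel":[0,0,0],"twist":[0,0,0],"gripper":8.0},
    {"travel":[0,0,0],"twist":[0,0,0],"gripper":8.0}
  ]
}}

```text
t: 46.4
tool_pos: [482.6, -266.7, 236.0]
eef_rot: [2.641, 0.001, 0.001]
force: [0.5, -0.7, 0.1]
grip_width: 80.1
```

```bash
python3 cap.py 39 wrist
```

```text
46.4 [ 482.6 -266.7  236. ] [ 0.5 -0.7  0.1] [-0.34  0.36  1.71 -0.58  0.98 -0.03]
```

View pics/wrist39.png

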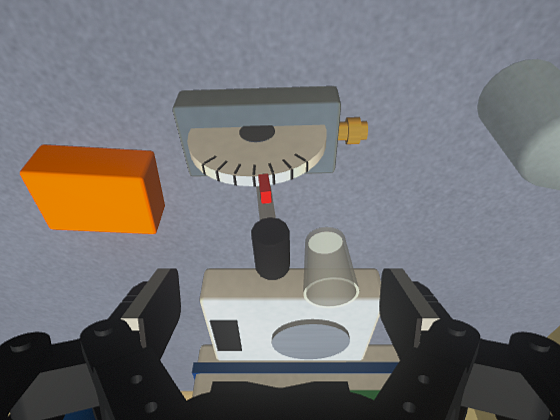

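```bash
python3 -c "
from cap import *
save('v39',load('wrist',39)[0]['image'],(170,80,350,290),4)"
```

```text
(no output)
```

View pics/v39.png

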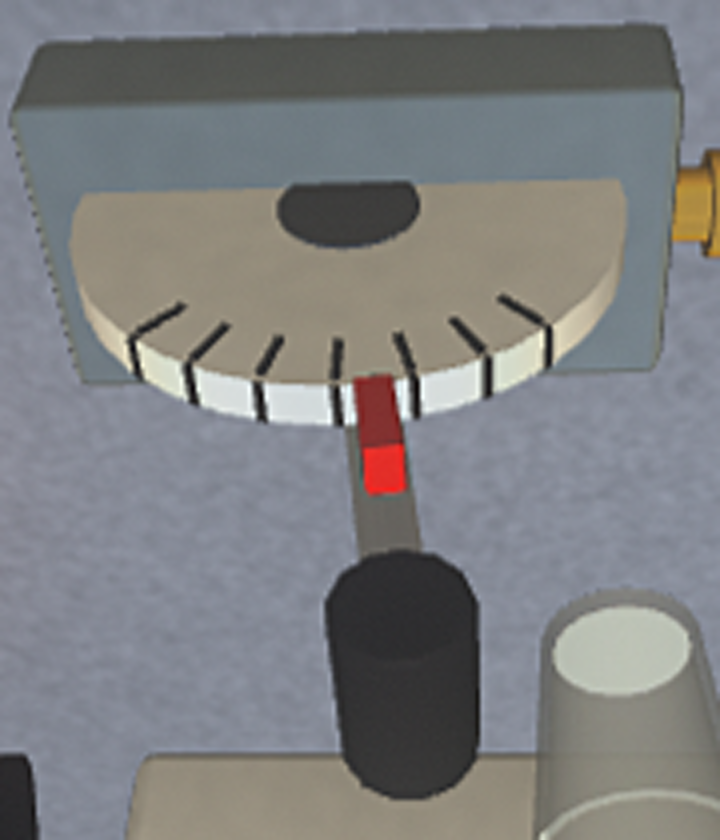

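```bash
python3 - <<'E'
from lev import *
c,st=load("wrist",39)
def plane(u,v,yl,hx=464.8):
    V=np.array([hx,-337.3]); o,d=ray(c,u,v,st); t=(yl-(o[:2]-V)@ey)/(d[:2]@ey); p=o+d*t
    return (p[:2]-V)@ex,p[2]-45
F=lambda x,y:(170+x/4,80+y/4)
print("ticks at y=19 r62:")
for x,y in((133,344),(190,363),(260,379),(337,385),(411,378),(488,355),(549,326)):
    X,Z=plane(*F(x,y),19); print(np.round([X,Z,np.hypot(X,Z),np.arctan2(X,Z)+.75],3))
for n,q,yl in(("marker tip near edge",(382,446),19),("marker tip centre",(384,470),14),("marker base",(374,378),19),("grip end face",(402,605),20),("grip near face L/R",(327,605),20),("R",(477,605),20)):
    X,Z=plane(*F(*q),yl); print(n,np.round([X,Z,np.hypot(X,Z),np.arctan2(X,Z)+.75],3))
E
```

```text
ticks at y=19 r62:
[-4.1619e+01  4.7375e+01  6.3060e+01  2.9000e-02]
[-29.281  53.975  61.406   0.253]
[-14.874  59.551  61.38    0.505]
[ 0.322 62.023 62.024  0.755]
[14.666 60.521 62.272  0.988]
[29.785 54.083 61.743  1.253]
[42.266 45.359 61.999  1.5  ]
marker tip near edge [ 9.542 79.974 80.541  0.869]
marker tip centre [ 9.634 81.138 81.708  0.868]
marker base [ 7.452 60.209 60.669  0.873]
grip end face [ 13.995 120.301 121.113   0.866]
grip near face L/R [  1.556 119.906 119.916   0.763]
R [ 26.374 120.695 123.543   0.965]
```

The side view is conclusive. The quadrant ticks read 0.03/0.25/0.5/0.755/0.99/1.25/1.5, so the geometry is right. The marker reads ≈0.87 and the lever ≈0.866. One last overall check before handing in.

```bash
python3 cap.py 40 top scene; python3 - <<'E'
from meas import *
c,_=load("scene",40); c0=dict(np.load("scene0.npz"))
d=cv2.absdiff(c["image"],c0["image"]).max(-1)
for k in("orange","red"):
    for nm,cc in(("before",c0),("now",c)):
        N,l,s,ce=cv2.connectedComponentsWithStats(masks(cc["image"])[k]); print(k,nm,[(ce[i].round(0).tolist(),int(s[i,4])) for i in range(1,N) if s[i,4]>80])
E
```

```text
46.5 [ 482.9 -266.7  236.4] [0.1 0.6 0.1] [-0.34  0.35  1.71 -0.58  0.98 -0.03]
orange before [([127.0, 210.0], 1089), ([438.0, 209.0], 164), ([330.0, 229.0], 104), ([389.0, 236.0], 116)]
orange now [([127.0, 210.0], 1081), ([437.0, 208.0], 171)]
red before [([178.0, 284.0], 160)]
red now [([178.0, 284.0], 159)]
```

View pics/scene40.png

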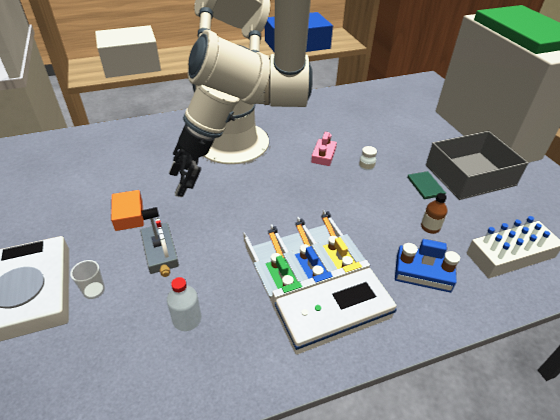

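View pics/top40.png

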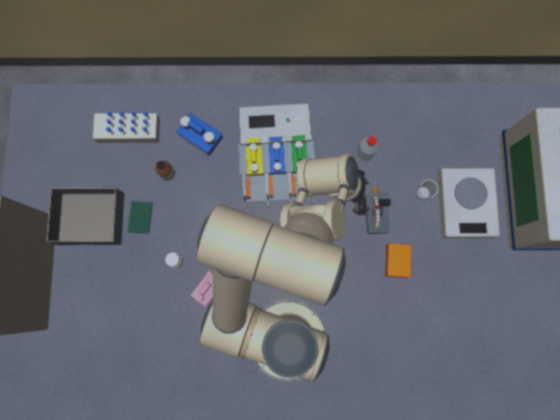

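All three cassettes are in their lanes, the bystanders are in place, and the gripper is clear of everything. Handing in.

```bash
python3 -c "
from plant import robot
print(robot.close_job())"
```

```text
the job is handed in; nothing more can be done
None
```

I carried out the whole job in the order asked and handed it in at about 46 s. I closed the gas lever to its stop first. Green, blue (the smaller one) and yellow then went into their own lanes, and the lever was set to the red marker last.

**Cassettes:** after release, each measured within about 1 mm of its home position. All three catch tips were back at about 19 mm, the same as the empty lanes read. I felt each one meet the stop before letting go, with 11 to 18 N of reaction.

**Lever:** in the last side view the lever read 0.866 rad and the marker about 0.87. The quadrant's tick marks also read right to about 0.03 rad, which supports those figures.

**Bystanders:** the last pictures show the pink and large blue cassettes and the other things where they started. The gripper was clear of everything when I handed in.

**What went wrong or disagreed:**
- The first move call was refused because fields were missing; nothing moved.
- The lever slipped about 7 mm in the pads on its way to the marker. I saw it in the wrist picture and corrected it.
- The two valve-centre estimates differed by 1 to 2 mm, which the side view settled.
- The fixed cameras differed from the wrist camera by 3 to 5 mm, so I used the wrist camera for grasping and placing.

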